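Clear, feel and dress a slide axis

TASK

Clear every offcut off the slide into the cardboard scrap tray, then feel the bare carriage for sticky spots: run it slowly (about three seconds a pass) right up to the stop at the motor end and back to the stop at the plain end. With it standing there, stack all the spacer plates flat on its deck with their holes over the hole in the deck, the plates' long sides across the rails, and push the pin down through them all to the bottom of that hole. Then feel it again with the pack on, slowly to the motor stop and back to the plain stop, leave it there, and leave everything else on the bench as it is.

Things in the scene. Friction and masses are not known exactly. Their poses are not given: they have to be found in the camera images.
- slide: linear slide axis, fixed. Origin: centre of its underside; +y is the travel direction, to the end with the black motor (56 mm cube, to y = 276); +x points across, away from the robot. Ground plate 150 (x) x 440 (y) x 16; two steel rails 16 wide along y at x = -40 and +40, tops at z = 34; grey end blocks 30 thick at y = -205 and +205, tops at z = 60.
- carriage (a joint): carriage travel (m) along the slide's +y: 0 = at the stop at the plain end, 0.26 = at the stop at the motor end. Friction about 2.5 N; it stays where left. Dark steel block, x -85 to +70 of the slide, 110 long in y, centre at slide y = -130 mm + joint value; flat deck top at slide z = 81, bearings reach down to the rails.
- carriage_hole (a point): centre of the mouth of the blind hole in the carriage's deck (at deck-top level, slide x = +20): diameter 19, 30 deep. Moves with the carriage; its axes are parallel to the slide's.
- carriage_grip (a point): middle of the carriage's handle, a black square upright post 24 x 24 on the deck's robot side, 50 high above the deck (top 20 mm above this point, deck 30 mm below it); pinch it along the slide's y from above.
- pin: steel locating pin, shank diameter 14 with chamfered foot, with a black round head of diameter 26 and 35 high on top; 115 long in all (head from 80 to 115 above the tip). Origin: the tip (underside centre), z axis up along the pin. At the start it stands upright in the wooden stand.
- stand: wooden stand for the pin, fixed, 70 x 70 x 45 high, with a hole of diameter 18, 35 deep; origin: centre of its underside.
- tray: open cardboard scrap tray, fixed, outside 200 (x) x 170 (y) x 50 high, walls and floor 5; origin: centre of its underside.
- plate0: aluminium spacer plate 90 (x) x 50 (y) x 12 high with a through hole of diameter 22 at its centre, lying flat. Origin: centre of its underside as first laid; either face may be up on the carriage. All alike; two or three are present (absent: None).
- plate1: aluminium spacer plate 90 (x) x 50 (y) x 12 high with a through hole of diameter 22 at its centre, lying flat. Origin: centre of its underside as first laid; either face may be up on the carriage. All alike; two or three are present (absent: None).
- plate2: aluminium spacer plate 90 (x) x 50 (y) x 12 high with a through hole of diameter 22 at its centre, lying flat. Origin: centre of its underside as first laid; either face may be up on the carriage. All alike; two or three are present (absent: None).
- offcut0: offcut of aluminium slotted bar, 120 (x) x 30 (y) x 30; lies across the two rails beside the carriage (underside 34 above the bench). Origin: centre of its underside. Two or three offcuts are present (absent: None).
- offcut1: offcut of pale batten, 130 (x) x 36 (y) x 24; lies across the two rails beside the carriage. Origin: centre of its underside. May be absent (None).
- offcut2: offcut of darker batten, 100 (x) x 34 (y) x 28; lies on the carriage's deck (underside 81 above the bench). Origin: centre of its underside. May be absent (None).
- tape: bystander, to be left alone: roll of blue tape lying flat, 90 mm across, 24 mm high
- jar: bystander, to be left alone: closed jar, 60 mm across, 75 mm high
- spool: bystander, to be left alone: steel wire spool standing on its flange, 60 mm across, 46 mm high
- can: bystander, to be left alone: paint can, 90 mm across, 110 mm high
Things that resemble listed ones, but are neither listed nor needed, are in the scene too. Leave any turquoise look-alike of the offcut2 alone. Leave any purple look-alike of the plate0 alone.

How it is judged:
On the way, in this order (a step that is already met when the one before it is completed fails the run):
1. every offcut lies in the scrap tray (x of offcut0 in the frame of tray between -0.1 and 0.1 m and y of offcut0 in the frame of tray between -0.085 and 0.085 m and z of offcut0 in the frame of tray between -0.005 and 0.075 m and x of offcut1 in the frame of tray between -0.1 and 0.1 m and y of offcut1 in the frame of tray between -0.085 and 0.085 m and z of offcut1 in the frame of tray between -0.005 and 0.075 m and x of offcut2 in the frame of tray between -0.1 and 0.1 m and y of offcut2 in the frame of tray between -0.085 and 0.085 m and z of offcut2 in the frame of tray between -0.005 and 0.075 m), for 0.2 s.
2. bare carriage at the motor-end stop (value of joint carriage above 0.252 m and horizontal distance between each of plate0, plate1, plate2 and carriage_hole above 0.06 m), for 0.1 s.
3. bare carriage back at the plain-end stop (value of joint carriage below 0.008 m and horizontal distance between each of plate0, plate1, plate2 and carriage_hole above 0.06 m), for 0.1 s.
4. with the carriage still near the plain end, all plates lie flat over the deck's hole and the pin is down through them (horizontal distance between each of plate0, plate1, plate2 and carriage_hole below 0.01 m and angle between the z axis of each of plate0, plate1, plate2 and the z axis of carriage_hole, either way round below 0.08 rad and z of plate0 in the frame of carriage_hole between -0.004 and 0.041 m and z of plate1 in the frame of carriage_hole between -0.004 and 0.041 m and z of plate2 in the frame of carriage_hole between -0.004 and 0.041 m and horizontal distance between pin and carriage_hole below 0.007 m and z of pin in the frame of carriage_hole below -0.02 m and angle between pin's own z axis and vertical below 0.25 rad and value of joint carriage below 0.05 m), for 0.2 s.
5. carriage with its pinned pack at the motor-end stop (value of joint carriage above 0.252 m and horizontal distance between each of plate0, plate1, plate2 and carriage_hole below 0.01 m and angle between the z axis of each of plate0, plate1, plate2 and the z axis of carriage_hole, either way round below 0.08 rad and z of plate0 in the frame of carriage_hole between -0.004 and 0.041 m and z of plate1 in the frame of carriage_hole between -0.004 and 0.041 m and z of plate2 in the frame of carriage_hole between -0.004 and 0.041 m and horizontal distance between pin and carriage_hole below 0.007 m and z of pin in the frame of carriage_hole below -0.02 m and angle between pin's own z axis and vertical below 0.25 rad), for 0.1 s.
6. carriage with its pinned pack back at the plain-end stop (value of joint carriage below 0.008 m and horizontal distance between each of plate0, plate1, plate2 and carriage_hole below 0.01 m and angle between the z axis of each of plate0, plate1, plate2 and the z axis of carriage_hole, either way round below 0.08 rad and z of plate0 in the frame of carriage_hole between -0.004 and 0.041 m and z of plate1 in the frame of carriage_hole between -0.004 and 0.041 m and z of plate2 in the frame of carriage_hole between -0.004 and 0.041 m and horizontal distance between pin and carriage_hole below 0.007 m and z of pin in the frame of carriage_hole below -0.02 m and angle between pin's own z axis and vertical below 0.25 rad), for 0.1 s.
At the end, for the whole second after the job is handed in: Carriage within 8 mm of the plain-end stop; each present plate flat on the pack, its centre within 10 mm of the deck's hole, its long side within 0.35 rad of square across the rails; pin through them, tip at least 20 mm down the 30 mm hole; every present offcut in the scrap tray; all at rest (all of step 1 and all of step 6 and angle between the x axis of each of plate0, plate1, plate2 and the x axis of carriage_hole, either way round below 0.35 rad and contact force between the fingers and pin below 0.1 N and contact force between the fingers and plate0 below 0.1 N and contact force between the fingers and plate1 below 0.1 N and contact force between the fingers and plate2 below 0.1 N and linear speed of each of plate0, plate1, plate2, offcut0, offcut1, offcut2, pin below 0.03 m/s); the robot touches nothing.
It fails at once if carriage run faster than 0.25 m/s (velocity of joint carriage above 0.25 m/s or velocity of joint carriage below -0.25 m/s).
It fails at once if a bystander shifted more than 30 mm (distance of any of tape, jar, spool, can from where it was at the start of the episode above 0.03 m).
Of offcut0, offcut1, offcut2 only 2 to 3 are there at a start; the rules pass over those that are not, and their reading is None.
Of plate0, plate1, plate2 only 2 to 3 are there at a start; the rules pass over those that are not, and their reading is None.
At some moment in a run one of offcut0, offcut1, plate0, plate1, plate2 may be knocked a few centimetres aside while the robot is not near it.
It also fails if it takes over 210 s, if anything falls off the work surface, if the arm or the gripper's body presses on something with over 40 N, if the wrist force passes 120 N, or if a joint passes its speed limit or range.

ROBOT

A 6-joint arm with a two-finger parallel gripper is mounted at the origin on the work surface. World frame = base frame: x ahead of the robot, y to its left, z up, the work surface at z = 0. Lengths are in m, angles in rad, forces in N, time in s.
With the tool pointing down it reaches from about 0.375 to 0.9 m from the base axis. Payload 3.1 kg.
Tool frame: the origin (TCP) lies on the centre line of the jaws, within the pads' length; the fingertips stand 11 mm ahead of it and the grasp point (between the pads) lies 8 mm behind it; x points along the fingers, y is the direction in which the jaws open and shut, and the axes are right-handed (so a half turn about x gives the same grasp; the last joint's range is limited). The gripper opens to 87 mm and grips with 3 to 60 N. Pads are 19 mm wide; open, the fingers measure 117 mm over their backs; the gripper's body (75 mm by 190 mm) begins 51 mm behind the grasp point.
Start: joints at [0.963, 0.527, 1.433, -0, 1.181, -0.178], TCP at [0.26, 0.568, 0.234] pointing down, gripper open.
Joint ranges: [-3.08, 3.08], [-0.75, 2.2], [0.22, 2.44], [-1.43, 4.57], [0, 2.65], [-2.85, 2.85]. Speed limits (rad/s): [2.79, 2.79, 3.14, 3.14, 3.14, 3.14].

INTERFACE

Orientations are given as a unit quaternion [x, y, z, w].
In Python, from rig import robot, camera, camera_info gives the robot as it stands.
- The arm moves only by the shell command python3 -m inch 'ROWS' [FORCE]. ROWS is JSON, a list that holds one entry, the list of rows, each a list of 5 numbers: the shift along the tool's x, y, z in cm, then the turn about the tool's x in rad, then the opening, from 0 (shut) to 1 (fully open). A call has 1 to 8 rows; each row shifts and turns the pose as measured when the row begins, along the tool's axes as they then stand; what a row does not reach is not made up. A row lasts 1/12 s, in which the tool goes at most 41.7 mm and 7.16 degrees, less where a joint would pass 70% of its speed; a pose out of reach is approached as far as the arm can. A call with a gripper value outside its range is refused whole. The fingers move at their own pace and stop on an object; FORCE is the grip in N (left out, the last holds). Time passes only in rows, so rows that do not move let the fingers close. It gives the time, the measured TCP pose, the force and the opening at its end, in the units of the state.
- robot.get_obs(): the state, without advancing time (a new reading comes with each control period).
- camera(name): name is "scene" or "top" or "wrist"; returns the picture (384x512x3 uint8, red, green, blue); there is no depth.
- camera_info(name): a dict with "camera_matrix" (3x3 intrinsics, pixels), "rvec" (rotation vector, rad) and "tvec" (3), from world to camera coordinates, as OpenCV has them. Camera axes: x right, y down, z forward; pixel columns grow to the right and rows downward; lengths in m; the calibration is good to about 2 mm. A picture is of the moment at which its call begins: read the wrist's pose just before it. camera_info takes no time and is no camera call; for the wrist camera it gives the pose at the moment of the call.
- robot.hand_in(): hands the job in, once; it reports no verdict.
The state is a dict: "time": time; "q": joint angles; "joint_velocities": joint speeds; "joint_torque": joint torques, N m; "position": TCP position; "tool_rot": TCP orientation; "ft_force": force on the tool from outside, world axes, zero at the start; "moment": the same for the moment, N m; "grip_width": finger opening in m.
Only numpy, scipy, OpenCV 4.12 (cv2) and the standard library are available. Lean on these libraries where they do the work, as an engineer would, in place of code of your own. Each camera call takes 0.05 s, during which the arm holds its last target. There are 200 camera calls.

## Working session

There is one attempt and no reset: what is moved stays moved. The work goes in short steps, Python scripts to look and compute and a shell command to move; the robot and the scene stay as the last step left them, time stands still between calls to the robot, and variables do not carry over. Pictures are saved under pics/ and viewed, about 12 in all and at most 16, crops included, and the job is handed in when it is done.

```bash
ls; mkdir -p pics; cat > h.py <<'E'
import numpy as np, cv2
from rig import robot, camera, camera_info
from scipy.spatial.transform import Rotation as R
def snap(name, fn, crop=None, scale=1):
    im=camera(name)
    if crop: im=im[crop[1]:crop[3],crop[0]:crop[2]]
    if scale!=1: im=cv2.resize(im,None,fx=scale,fy=scale,interpolation=cv2.INTER_CUBIC)
    cv2.imwrite('pics/'+fn,im[:,:,::-1]); return im
def cam(name):
    c=camera_info(name); return np.array(c['camera_matrix']),np.array(c['rvec'],float),np.array(c['tvec'],float)
def ray(name,u,v,z,c=None):
    K,r,t=c or cam(name); Rm=cv2.Rodrigues(r)[0]
    d=Rm.T@np.linalg.inv(K)@[u,v,1]; o=-Rm.T@t.ravel()
    return o+d*(z-o[2])/d[2]
def proj(name,p,c=None):
    K,r,t=c or cam(name); return cv2.projectPoints(np.array(p,float).reshape(-1,1,3),r,t,K,None)[0].reshape(-1,2)
def st():
    o=robot.get_obs(); M=R.from_quat(o['tool_rot']).as_matrix()
    print('t',round(o['time'],2),'p',np.round(o['position'],4),'x',np.round(M[:,0],3),'y',np.round(M[:,1],3),'w',round(float(o['grip_width']),4),'F',np.round(o['ft_force'],1),'q6',np.round(o['q'],2))
    return o,M
def go(target,ang=None,ref=None):
    """cm in tool axes to get TCP to target; ang = world yaw wanted for the tool y axis"""
    o,M=st(); d=M.T@(np.array(target)-o['position'])*100
    print('target',np.round(target,4),'d cm',np.round(d,2),end=' ')
    if ang is not None:
        cur=np.arctan2(M[1,1],M[0,1]); e=(ang-cur+np.pi/2)%np.pi-np.pi/2
        print('yaw now',round(cur,3),'turn about tool x',round(-e,3),'rows',round(abs(e)/.125,1))
    else: print()
E
python3 - <<'E'
from h import *
st()
a=snap('scene','s0.png',scale=1.5); b=snap('top','t0.png',scale=1.5)
for n in('scene','top'):
    K,r,t=cam(n); print(n,K.round(1).tolist(),(-cv2.Rodrigues(r)[0].T@t.ravel()).round(3))
E
```

```text
pics
t 0.0 p [0.26   0.5676 0.2326] x [-0.001 -0.002 -1.   ] y [ 0.417  0.909 -0.002] w 0.087 F [-0.   0.5 -0.2] q6 [ 0.96  0.53  1.43 -0.    1.18 -0.18]
scene [[422.4, 0.0, 253.2], [0.0, 422.4, 194.9], [0.0, 0.0, 1.0]] [1.117 0.811 0.977]
top [[367.1, 0.0, 257.3], [0.0, 367.1, 199.7], [0.0, 0.0, 1.0]] [0.345 0.042 1.207]
```

View pics/t0.png

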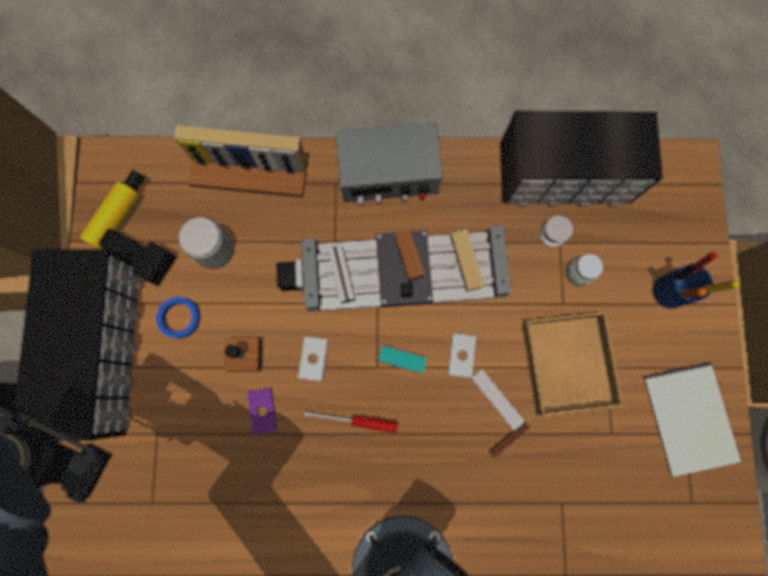

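View pics/s0.png

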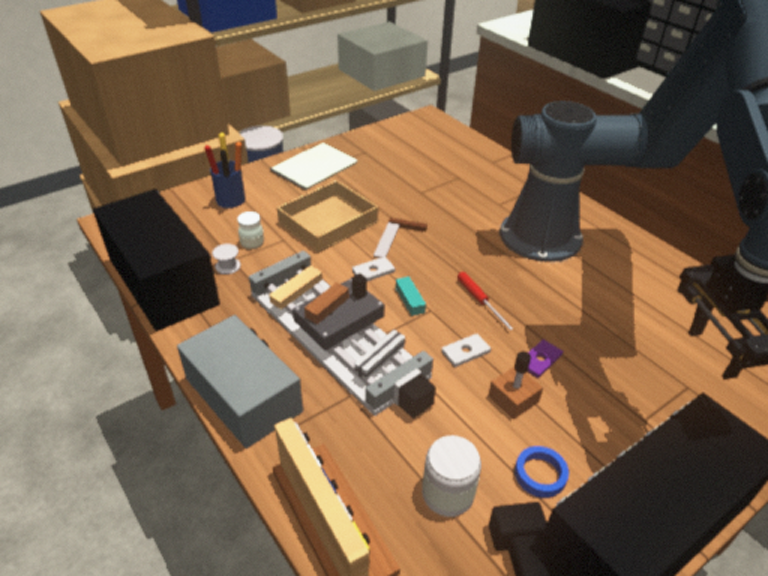

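The top view (1.5x scale) shows the two plates at (313,359) and (462,356). The look-alikes are the purple plate at (262,411) and the turquoise block at (402,358). The offcuts are the slotted bar (342,273), the dark batten on the deck (409,255) and the pale batten (467,260). The tray is at (571,362) and the pin in its stand at (238,353). I'll check this in one close crop.

```bash
python3 - <<'E'
from h import *
snap('top','t1.png',crop=(140,140,420,290),scale=2.85)
E
```

```text
(no output)
```

View pics/t1.png

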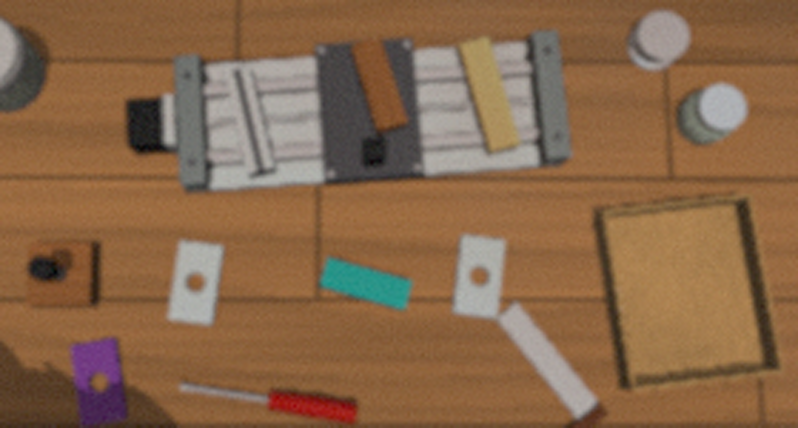

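```bash
cat > m.py <<'E'
from h import *
c=cam('top')
def W(u,v,z): return ray('top',140+u/2.85,140+v/2.85,z,c)
def poly(n,ps,z):
    P=np.array([W(*p,z) for p in ps]); m=P.mean(0)
    e=P-np.roll(P,-1,0); L=np.linalg.norm(e,axis=1); 
    i=int(L[1]+L[3]>L[0]+L[2]); d=e[i]-e[i+2]
    print(n,'c',m.round(4),'sides',L.round(3),'yaw long',round(float(np.arctan2(d[1],d[0])%np.pi),3)); return P
A=poly('motorblk',[(175,57),(201,55),(207,187),(181,189)],.06)
B=poly('plainblk',[(531,32),(555,30),(569,160),(544,162)],.06)
d=A.mean(0)-B.mean(0); print('slide c',(A.mean(0)+B.mean(0))/2,'dist',np.linalg.norm(d),'y yaw',np.arctan2(d[1],d[0]))
poly('deck',[(317,45),(410,40),(423,175),(326,183)],.081)
poly('pale',[(458,42),(488,36),(519,147),(490,152)],.058)
poly('dark',[(350,44),(378,40),(407,124),(379,131)],.109)
poly('bar',[(225,70),(247,65),(274,170),(253,176)],.064)
print('post',W(373,151,.131)); 
poly('p0',[(175,240),(223,243),(213,325),(167,321)],.012);poly('p1',[(461,235),(506,238),(497,319),(453,313)],.012)
print('holes',W(196,282,.012),W(480,276,.012))
poly('tray',[(596,208),(745,198),(777,370),(623,388)],.05)
poly('stand',[(28,242),(95,243),(97,305),(27,303)],.045); print('pin',W(42,268,.125))
E
python3 m.py
```

```text
motorblk c [0.6047 0.1935 0.06  ] sides [0.03  0.152 0.029 0.152] yaw long 0.069
plainblk c [ 0.636  -0.2107  0.06  ] sides [0.028 0.152 0.028 0.151] yaw long 0.066
slide c [ 0.62033643 -0.00857646  0.06      ] dist 0.4054172482709281 y yaw 1.6481263939487147
deck c [ 0.6133 -0.0054  0.081 ] sides [0.104 0.154 0.106 0.157] yaw long 0.074
pale c [ 0.6381 -0.1419  0.058 ] sides [0.035 0.133 0.033 0.132] yaw long 0.248
dark c [ 0.635  -0.0146  0.109 ] sides [0.031 0.099 0.031 0.102] yaw long 0.313
bar c [0.6057 0.1275 0.064 ] sides [0.025 0.125 0.024 0.126] yaw long 0.264
post [ 0.55726799 -0.00731029  0.131     ]
p0 c [0.4283 0.1911 0.012 ] sides [0.055 0.093 0.052 0.092] yaw long 3.056
p1 c [ 0.4357 -0.1333  0.012 ] sides [0.052 0.093 0.05  0.09 ] yaw long 3.012
holes [0.4282805 0.1894363 0.012    ] [ 0.43567358 -0.13417071  0.012     ]
tray c [ 0.4181 -0.3551  0.05  ] sides [0.168 0.191 0.17  0.198] yaw long 0.111
stand c [0.4356 0.334  0.045 ] sides [0.074 0.069 0.077 0.067] yaw long 1.551
pin [0.43454602 0.33449392 0.125     ]
```

The deck, plates, tray and slide all measure within a few mm of their given sizes, so the choice stands. There are two plates and three offcuts, and the carriage is at about 0.13. I'll start with the dark batten on the deck.

```bash
cat >> h.py <<'E'
def go(target,ang=None):
    """cm in tool axes to get TCP to target, before/after turn to jaw yaw ang"""
    o,M=st(); w=np.array(target)-o['position']
    print(' d cm',np.round(M.T@w*100,2),end=' ')
    if ang is not None:
        cur=np.arctan2(M[1,1],M[0,1]); e=(ang-cur+np.pi/2)%np.pi-np.pi/2; a=cur+e
        print('turn',round(-e,3),'= rows',round(abs(e)/.125,1),'| after turn d',np.round([-w[2]*100,(w[0]*np.cos(a)+w[1]*np.sin(a))*100,(w[0]*np.sin(a)-w[1]*np.cos(a))*100],2),end='')
    print()
E
cat > g.sh <<'E'
python3 -c "from h import *; import sys; a=[float(x) for x in sys.argv[1:]]; go(a[:3],a[3] if len(a)>3 else None)" "$@"
E
chmod +x g.sh; python3 -m inch '[[[0,0,0,-0.124,1],[0,0,0,-0.124,1],[0,0,0,-0.124,1],[0,0,0,-0.124,1],[0,0,0,-0.124,1],[0,0,0,-0.124,1]]]' 20; ./g.sh 0.635 -0.0146 0.18 1.884
```

```text
time: 0.65
position: [0.259, 0.5662, 0.2301]
tool_rot: [-0.116, 0.7, 0.113, 0.696]
ft_force: [-0.3, -0.7, 0.1]
grip_width: 0.087
t 0.65 p [0.259  0.5662 0.2301] x [-0.004 -0.006 -1.   ] y [-0.32   0.948 -0.004] w 0.087 F [-0.3 -0.7  0.1] q6 [ 0.96  0.53  1.44  0.    1.18 -0.93]
 d cm [  5.2  -67.03  17.09] turn 0.012 = rows 0.1 | after turn d [  5.01 -66.84  17.88]
```

```bash
python3 -m inch '[[[0,-3.9,1,0,1],[0,-3.9,1,0,1],[0,-3.9,1,0,1],[0,-3.9,1,0,1],[0,-3.9,1,0,1],[0,-3.9,1,0,1],[0,-3.9,1,0,1],[0,-3.9,1,0,1]]]' >/dev/null; python3 -m inch '[[[0,-3.9,1,0,1],[0,-3.9,1,0,1],[0,-3.9,1,0,1],[0,-3.9,1,0,1],[0,-3.9,1,0,1],[0,-3.9,1,0,1],[0,-3.9,1,0,1],[0,0,0,0,1]]]' >/dev/null; ./g.sh 0.635 -0.0146 0.18 1.884
```

```text
t 1.98 p [0.603  0.0449 0.2258] x [-0.004 -0.006 -1.   ] y [-0.334  0.943 -0.004] w 0.0871 F [0.2 0.7 1.3] q6 [-0.11  0.51  1.49 -0.01  1.14 -2.02]
 d cm [ 4.6  -6.66  1.06] turn 0.027 = rows 0.2 | after turn d [ 4.58 -6.65  1.21]
```

```bash
python3 -m inch '[[[1,-3.5,0.6,0.012,1],[1,-3.1,0.5,0.012,1],[0,0,0,0,1]]]' >/dev/null; ./g.sh 0.635 -0.0146 0.097 1.884; python3 -c "
from h import *
snap('wrist','w1.png')
print(proj('wrist',[[.635,-.0146,.109],[.557,-.007,.131]]))"
```

```text
t 2.23 p [ 0.6351 -0.0153  0.2055] x [-0.004 -0.005 -1.   ] y [-0.307  0.952 -0.004] w 0.0871 F [-0.   0.3  0.8] q6 [-0.2   0.57  1.43 -0.01  1.14 -2.08]
 d cm [10.85  0.11  0.07] turn -0.001 = rows 0.0 | after turn d [1.085e+01 7.000e-02 1.000e-02]
[[258.28373505 199.57151987]
 [306.3529172  103.42802872]]
```

View pics/w1.png

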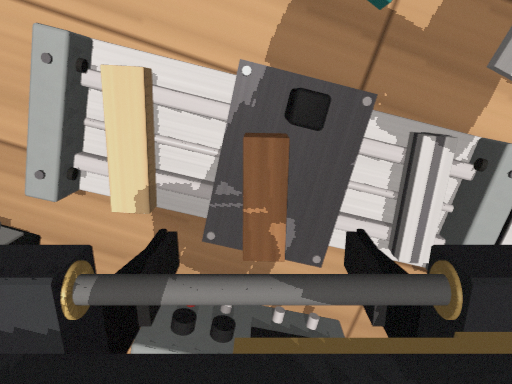

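The wrist view shows the dark batten at (266,198), squarely between the jaws, with the post at (308,108) clear of them. Going down to grip it.

```bash
python3 -m inch '[[[3.6,0.1,0.1,0,1],[3.6,0,0,0,1],[3,0,0,0,1],[0.6,0,0,0,1],[0,0,0,0,0],[0,0,0,0,0],[0,0,0,0,0],[0,0,0,0,0]]]' 25 >/dev/null; python3 -m inch '[[[0,0,0,0,0],[0,0,0,0,0],[0,0,0,0,0]]]'; ./g.sh 0.418 -0.41 0.2 1.68
```

```text
time: 3.2
position: [0.638, -0.0066, 0.1057]
tool_rot: [-0.113, 0.695, 0.11, 0.702]
ft_force: [0.3, 0.4, -0.0]
grip_width: 0.0482
t 3.2 p [ 0.638  -0.0066  0.1057] x [ 0.01  -0.003 -1.   ] y [-0.311  0.95  -0.006] w 0.0482 F [ 0.3  0.4 -0. ] q6 [-0.18  0.7   1.51 -0.    0.92 -2.07]
 d cm [ -9.52 -31.56 -33.37] turn 0.207 = rows 1.7 | after turn d [ -9.43 -37.7  -26.27]
```

```bash
python3 -m inch '[[[0,0,0,0,0],[0,0,0,0,0],[0,0,0,0,0],[0,0,0,0,0]]]'; ./g.sh 0.635 -0.0146 0.097 1.884
```

```text
time: 3.53
position: [0.6391, -0.0071, 0.1076]
tool_rot: [-0.113, 0.694, 0.109, 0.703]
ft_force: [-0.8, -0.1, -1.8]
grip_width: 0.0338
t 3.53 p [ 0.6391 -0.0071  0.1076] x [ 0.014 -0.004 -1.   ] y [-0.311  0.951 -0.008] w 0.0338 F [-0.8 -0.1 -1.8] q6 [-0.18  0.7   1.51 -0.    0.92 -2.07]
 d cm [ 1.05 -0.57 -0.63] turn 0.003 = rows 0.0 | after turn d [ 1.06 -0.58 -0.62]
```

```bash
python3 -m inch '[[[-3,0,0,0,0],[-3.5,0,0,0.1,0],[-3.5,0,0,0.1,0],[0,-3.1,-2.2,0,0],[0,-3.1,-2.2,0,0],[0,-3.1,-2.2,0,0],[0,-3.1,-2.2,0,0],[0,-3.1,-2.2,0,0]]]' >/dev/null; python3 -m inch '[[[0,-3.1,-2.2,0,0],[0,-3.1,-2.2,0,0],[0,-3.1,-2.2,0,0],[0,-3.1,-2.2,0,0],[0,-3.1,-2.2,0,0],[0,-3.1,-2.2,0,0],[0,0,0,0,0]]]' >/dev/null; ./g.sh 0.418 -0.41 0.09 1.68
```

```text
t 4.78 p [ 0.4258 -0.3855  0.2078] x [ 0.012 -0.005 -1.   ] y [-0.113  0.994 -0.007] w 0.0337 F [0.2 0.5 0.3] q6 [-0.93  0.49  1.6   0.01  1.05 -2.62]
 d cm [11.78 -2.26 -1.18] turn 0.004 = rows 0.0 | after turn d [11.78 -2.35 -1.04]
```

```bash
python3 -m inch '[[[3.9,-1,-0.5,0,0],[3.9,-0.4,-0.2,0,0],[3.9,0,0,0,0],[2,0,0,0,0],[0.5,0,0,0,0]]]' >/dev/null; ./g.sh 0.422 -0.395 0.06 1.68
```

```text
t 5.2 p [ 0.4231 -0.4091  0.0664] x [ 0.021 -0.016 -1.   ] y [-0.104  0.994 -0.018] w 0.0337 F [-0.   1.6 -0.9] q6 [-0.96  0.7   1.67  0.01  0.74 -2.65]
 d cm [0.61 1.43 0.02] turn -0.005 = rows 0.0 | after turn d [0.64 1.41 0.04]
```

```bash
python3 -m inch '[[[0.3,1.3,0,0,0],[0,0,0,0,0.7],[0,0,0,0,0.7],[0,0,0,0,0.7],[0,0,0,0,0.7],[0,0,0,0,0.7],[-4,0,0,0,1],[-4,0,0,0,1]]]' >/dev/null;  python3 -m inch '[[[-3,0,0,0,1],[0,0,0,0,1]]]' >/dev/null;./g.sh 0.6381 -0.1419 0.2 1.819; python3 -c "
from h import *
snap('top','t2.png',crop=(140,140,420,290),scale=2.85)"
```

```text
t 6.03 p [ 0.4216 -0.3961  0.1758] x [ 0.019 -0.013 -1.   ] y [-0.104  0.994 -0.015] w 0.0799 F [-0.3 -1.2  0.4] q6 [-0.95  0.53  1.63  0.01  0.96 -2.63]
 d cm [-2.36 22.98 24.23] turn -0.144 = rows 1.1 | after turn d [-2.42 19.32 27.23]
```

View pics/t2.png

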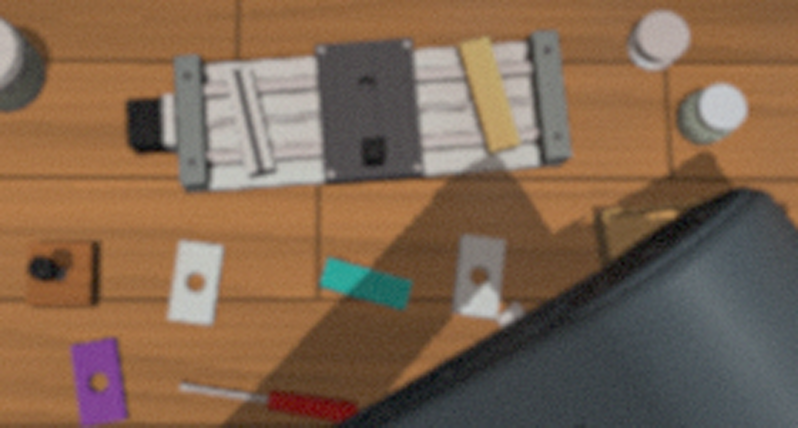

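The dark batten is off the deck (deck hole at (367,80)), and the pale batten (489,94), bar and plates haven't moved. Next is the pale batten.

```bash
python3 -m inch '[[[-1.5,0,0,-0.072,1],[-1.5,0,0,-0.072,1],[0,2.3,3.2,0,1],[0,2.3,3.2,0,1],[0,2.3,3.2,0,1],[0,2.3,3.2,0,1],[0,2.3,3.2,0,1],[0,2.3,3.2,0,1]]]' >/dev/null;  python3 -m inch '[[[0,2.3,3.2,0,1],[0,2.3,3.2,0,1],[0,0,0,0,1]]]' >/dev/null;./g.sh 0.6381 -0.1419 0.046 1.819
```

```text
t 7.0 p [ 0.6282 -0.147   0.2009] x [ 0.017 -0.013 -1.   ] y [-0.241  0.97  -0.016] w 0.0871 F [ 0.1 -0.3  0.5] q6 [-0.4   0.58  1.43 -0.01  1.11 -2.21]
 d cm [15.49  0.52  0.88] turn -0.005 = rows 0.0 | after turn d [15.49  0.26  1.08]
```

```bash
python3 -m inch '[[[3.7,0.2,0.4,0,1],[3.7,0.2,0.4,0,1],[3.7,0,0,0,1],[3.2,0,0,0,1],[0,0,0,0,1]]]' >/dev/null;./g.sh 0.6381 -0.1419 0.046 1.819;  python3 -c "
from h import *
snap('wrist','w2.png')
print(proj('wrist',[[.638,-.142,.058]]))"
```

```text
t 7.42 p [ 0.6419 -0.1399  0.0536] x [ 0.024 -0.016 -1.   ] y [-0.249  0.968 -0.021] w 0.0868 F [-1.1 -0.7 -0.2] q6 [-0.38  0.79  1.49 -0.01  0.83 -2.2 ]
 d cm [ 0.75 -0.09 -0.44] turn 0.004 = rows 0.0 | after turn d [ 0.76 -0.1  -0.42]
[[259.0526994  250.27385159]]
```

View pics/w2.png

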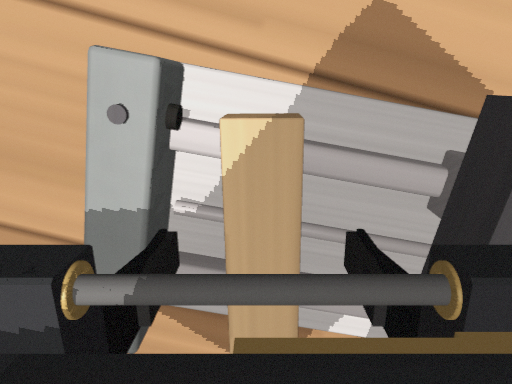

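The pale batten sits centrally between the open fingers, its end at (262,118). Going down a little and closing.

```bash
python3 -m inch '[[[0.8,0,-0.4,0,1],[0,0,0,0,0],[0,0,0,0,0],[0,0,0,0,0],[0,0,0,0,0],[0,0,0,0,0],[0,0,0,0,0],[0,0,0,0,0]]]' >/dev/null;  python3 -m inch '[[[0,0,0,0,0],[0,0,0,0,0],[-3,0,0,0,0],[-3.6,0,0,0,0],[-3.6,0,0,0,0],[-3.6,0,0,0.07,0],[-1,0,0,0.07,0]]]' >/dev/null;./g.sh 0.418 -0.355 0.2 1.68
```

```text
t 8.72 p [ 0.6347 -0.141   0.2053] x [ 0.028 -0.018 -0.999] y [-0.105  0.994 -0.021] w 0.0356 F [ 1.3 -0.4 -0.8] q6 [-0.39  0.58  1.42 -0.01  1.11 -2.06]
 d cm [  0.3  -18.98 -23.82] turn -0.004 = rows 0.0 | after turn d [  0.53 -18.91 -23.87]
```

```bash
python3 -m inch '[[[0,-2.2,-2.7,0,0],[0,-2.2,-2.7,0,0],[0,-2.2,-2.7,0,0],[0,-2.2,-2.7,0,0],[0,-2.2,-2.7,0,0],[0,-2.2,-2.7,0,0],[0,-2.2,-2.7,0,0],[0,-2.2,-2.7,0,0]]]' >/dev/null;  python3 -m inch '[[[0,-1.2,-1.6,0,0],[0,0,0,0,0]]]' >/dev/null;./g.sh 0.4175 -0.348 0.055 1.68
```

```text
t 9.55 p [ 0.4201 -0.3599  0.2074] x [ 0.042 -0.025 -0.999] y [-0.112  0.993 -0.03 ] w 0.0356 F [ 0.4  0.1 -0.7] q6 [-0.92  0.45  1.68  0.02  0.97 -2.62]
 d cm [15.18  1.66 -0.72] turn 0.003 = rows 0.0 | after turn d [15.24  1.21 -0.13]
```

```bash
python3 -m inch '[[[3,0.6,-0.2,0,0],[3,0.6,0,0,0],[3,0.4,0,0,0],[3,0,0,0,0],[2,0,0,0,0],[0.8,0,0,0,0],[0,0,0,0,0]]]' >/dev/null;./g.sh 0.4175 -0.348 0.055 1.68
```

```text
t 10.13 p [ 0.4267 -0.3503  0.0562] x [ 0.049 -0.032 -0.998] y [-0.107  0.994 -0.037] w 0.0359 F [-0.6  0.6 -0.9] q6 [-0.9   0.69  1.79  0.03  0.61 -2.61]
 d cm [ 0.07  0.33 -0.9 ] turn -0.002 = rows 0.0 | after turn d [ 0.12  0.33 -0.89]
```

```bash
python3 -m inch '[[[0,0,-0.8,0,0.65],[0,0,0,0,0.65],[0,0,0,0,0.65],[0,0,0,0,0.65],[0,0,0,0,0.65],[0,0,0,0,0.65]]]' >/dev/null;./g.sh 0.4175 -0.348 0.22 1.68; python3 -m inch '[[[-4.1,0,0,0,1],[-4.1,0,0,0,1],[-4.1,0,0,0,1],[-4.1,0,0,0,1],[-2,0,0,0,1],[0,0,0,0,1]]]' >/dev/null;./g.sh 0.606 0.1275 0.22 1.835
```

```text
t 10.63 p [ 0.4209 -0.3531  0.0611] x [ 0.055 -0.039 -0.998] y [-0.108  0.993 -0.045] w 0.0559 F [-0.3 -0.   0.4] q6 [-0.91  0.67  1.81  0.03  0.6  -2.62]
 d cm [-15.89  -0.17   0.53] turn -0.001 = rows 0.0 | after turn d [-15.89   0.55  -0.28]
t 11.13 p [ 0.4101 -0.346   0.2482] x [ 0.049 -0.031 -0.998] y [-0.107  0.994 -0.036] w 0.0844 F [ 0.4 -0.5  0.4] q6 [-0.92  0.37  1.68  0.02  1.04 -2.61]
 d cm [ 2.29 45.04 24.49] turn -0.156 = rows 1.3 | after turn d [ 2.82 40.59 31.28]
```

```bash
python3 -m inch '[[[0,0,0,-0.078,1],[0,0,0,-0.078,1],[0,3.2,2.5,0,1],[0,3.2,2.5,0,1],[0,3.2,2.5,0,1],[0,3.2,2.5,0,1],[0,3.2,2.5,0,1],[0,3.2,2.5,0,1]]]' >/dev/null;  python3 -m inch '[[[0,3.2,2.5,0,1],[0,3.2,2.5,0,1],[0,3.2,2.5,0,1],[0,3.2,2.5,0,1],[0,3.2,2.5,0,1],[0,3.2,2.5,0,1],[0,0,0,0,1]]]' >/dev/null;./g.sh 0.606 0.1275 0.048 1.835
```

```text
t 12.38 p [0.6012 0.1138 0.2343] x [ 0.051 -0.04  -0.998] y [-0.256  0.965 -0.051] w 0.0868 F [ 0.3 -0.6 -0.1] q6 [ 0.02  0.49  1.5  -0.05  1.1  -1.79]
 d cm [18.56  2.16  0.09] turn -0.005 = rows 0.0 | after turn d [18.63  1.2   0.82]
```

```bash
python3 -m inch '[[[3.8,0.6,0,0,1],[3.8,0.6,0,0,1],[3.8,0.6,0,0,1],[3.8,0.3,0,0,1],[1,0,0,0,1],[0,0,0,0,1]]]' >/dev/null;./g.sh 0.606 0.1275 0.048 1.835;  python3 -c "
from h import *
snap('wrist','w3.png')
print(proj('wrist',[[.606,.1275,.064]]))"
```

```text
t 12.88 p [0.61   0.1329 0.0717] x [ 0.066 -0.037 -0.997] y [-0.263  0.963 -0.053] w 0.0873 F [-2.8 -1.6 26.2] q6 [ 0.06  0.72  1.6  -0.06  0.76 -1.74]
 d cm [ 2.36 -0.29 -0.66] turn 0.002 = rows 0.0 | after turn d [ 2.37 -0.41 -0.53]
[[252.74094877 240.22735771]]
```

View pics/w3.png

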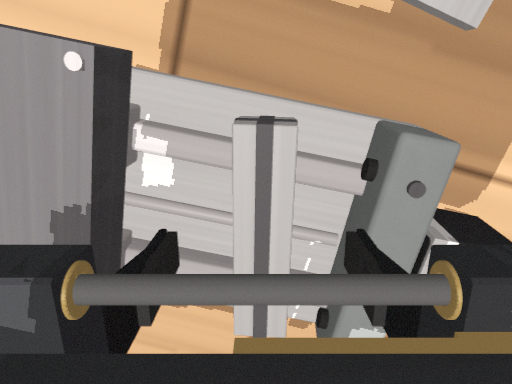

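The bar lies centrally at (265,225), but the 26 N reading means the motor-side finger is resting on the end block. I'll lift, narrow the jaws and go down again.

```bash
python3 -m inch '[[[-0.8,-0.3,-0.5,0,0.55],[0,0,0,0,0.55],[0,0,0,0,0.55],[0,0,0,0,0.55],[0,0,0,0,0.55],[0,0,0,0,0.55],[0,0,0,0,0.55]]]' ;./g.sh 0.606 0.1275 0.048 1.835
```

```text
time: 13.52
position: [0.6048, 0.1265, 0.082]
tool_rot: [-0.11, 0.679, 0.077, 0.722]
ft_force: [-0.2, 0.1, -0.0]
grip_width: 0.051
t 13.52 p [0.6048 0.1265 0.082 ] x [ 0.066 -0.038 -0.997] y [-0.261  0.964 -0.054] w 0.051 F [-0.2  0.1 -0. ] q6 [ 0.05  0.7   1.61 -0.06  0.77 -1.75]
 d cm [ 3.4   0.25 -0.05] turn 0.0 = rows 0.0 | after turn d [3.4  0.06 0.14]
```

```bash
python3 -m inch '[[[2,0.1,0,0,0.55],[1.5,0,0,0,0.55],[0,0,0,0,0],[0,0,0,0,0],[0,0,0,0,0],[0,0,0,0,0],[0,0,0,0,0]]]'; python3 -m inch '[[[-4,0,0,0,0],[-4.1,0,0,0,0],[-4.1,0,0,0.07,0],[-4.1,0,0,0.07,0]]]'|tail -1 ;./g.sh 0.413 -0.31 0.24 1.68
```

```text
time: 14.1
position: [0.6078, 0.1269, 0.047]
tool_rot: [-0.11, 0.678, 0.078, 0.722]
ft_force: [-0.5, -0.4, -0.6]
grip_width: 0.0308
grip_width: 0.0306
t 14.43 p [0.5895 0.1319 0.2003] x [ 0.035 -0.039 -0.999] y [-0.12   0.992 -0.043] w 0.0306 F [ 1.5  0.4 -0.8] q6 [ 0.06  0.53  1.54 -0.05  1.04 -1.61]
 d cm [ -2.86 -41.87 -22.78] turn 0.012 = rows 0.1 | after turn d [ -3.97 -42.   -22.37]
```

```bash
python3 -m inch '[[[-1,-3.4,-1.8,0,0],[-1,-3.4,-1.8,0,0],[0,-3.4,-1.8,0,0],[0,-3.4,-1.8,0,0],[0,-3.4,-1.8,0,0],[0,-3.4,-1.8,0,0],[0,-3.4,-1.8,0,0],[0,-3.4,-1.8,0,0]]]' |tail -1; python3 -m inch '[[[0,-3.4,-1.8,0,0],[0,-3.4,-1.8,0,0],[0,-3.4,-1.8,0,0],[0,-3.4,-1.8,0,0],[0,-1.2,-0.8,0,0],[0,0,0,0,0]]]'|tail -1 ;./g.sh 0.413 -0.31 0.056 1.68
```

```text
grip_width: 0.0303
grip_width: 0.03
t 15.6 p [ 0.4178 -0.3297  0.2515] x [ 0.079 -0.053 -0.995] y [-0.127  0.99  -0.062] w 0.03 F [ 0.5 -0.4 -2.3] q6 [-0.89  0.34  1.71  0.03  1.   -2.61]
 d cm [19.31  3.23 -1.62] turn 0.018 = rows 0.1 | after turn d [19.55  2.01 -0.26]
```

```bash
python3 -m inch '[[[4,0.8,-0.4,0,0],[4,0.8,-0.4,0,0],[4,0.8,-0.4,0,0],[4,0.5,-0.2,0,0],[2.4,0.2,-0.1,0,0],[0,0,0,0,0]]]' |tail -1;./g.sh 0.413 -0.31 0.056 1.68
```

```text
grip_width: 0.0304
t 16.1 p [ 0.4192 -0.3158  0.067 ] x [ 0.093 -0.069 -0.993] y [-0.122  0.989 -0.08 ] w 0.0304 F [ 0.3  0.6 -1.2] q6 [-0.87  0.64  1.9   0.06  0.49 -2.62]
 d cm [ 1.    0.73 -0.63] turn 0.014 = rows 0.1 | after turn d [ 1.1   0.64 -0.55]
```

```bash
python3 -m inch '[[[0.8,0.6,-0.5,0,0],[0,0,0,0,0.6],[0,0,0,0,0.6],[0,0,0,0,0.6],[0,0,0,0,0.6],[0,0,0,0,0.6]]]' |tail -1; python3 -m inch '[[[-4.1,0,0,0,1],[-4.1,0,0,0,1],[-4.1,0,0,0,1],[-4.1,0,0,0,1]]]'|tail -1; ./g.sh .42 -.32 .25 1.648;  python3 -c "
from h import *
snap('wrist','w4.png')"
```

```text
grip_width: 0.0504
grip_width: 0.071
t 16.93 p [ 0.4001 -0.2973  0.2217] x [ 0.085 -0.057 -0.995] y [-0.125  0.99  -0.067] w 0.071 F [ 0.7 -0.6 -0. ] q6 [-0.88  0.34  1.83  0.04  0.88 -2.6 ]
 d cm [-2.52 -2.69  1.88] turn 0.049 = rows 0.4 | after turn d [-2.83 -2.42  1.81]
```

View pics/w4.png

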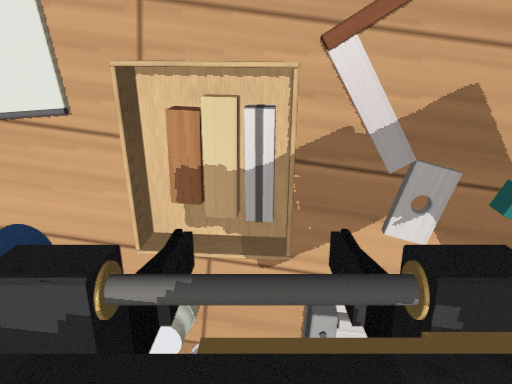

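All three offcuts lie in the tray: dark (185,155), pale (220,155), bar (260,163). The tool has drifted about 6° outward, so I'll try to win that back at the inner reach limit.

```bash
python3 -m inch '[[[0,2.2,-3,0,1],[0,2.2,-3,0,1],[0,2.2,-3,0,1],[0,2.2,-3,0,1]]]'|tail -1; ./g.sh .42 -.2 .25 1.648; python3 -m inch '[[[0,2.2,-3,0,1],[0,2.2,-3,0,1],[0,2.2,-3,0,1],[0,0,0,0,1]]]'|tail -1; ./g.sh .42 -.2 .25 1.648
```

```text
grip_width: 0.0863
t 17.32 p [ 0.2806 -0.2385  0.221 ] x [ 0.119 -0.1   -0.988] y [-0.127  0.985 -0.115] w 0.0863 F [-0.5 -0.7  0.6] q6 [-1.06  0.14  2.15  0.08  0.7  -2.82]
 d cm [-1.59  1.69 14.57] turn 0.051 = rows 0.4 | after turn d [-2.9   2.76 14.2 ]
grip_width: 0.0871
t 17.65 p [ 0.2019 -0.1628  0.2066] x [ 0.076 -0.117 -0.99 ] y [-0.102  0.987 -0.125] w 0.0871 F [-0.2  1.3 -0.6] q6 [-1.15  0.01  2.38  0.04  0.61 -2.85]
 d cm [-2.2  -6.44 21.49] turn 0.026 = rows 0.2 | after turn d [-4.34 -5.39 21.46]
```

```bash
python3 -m inch '[[[-0.4,1.8,3.6,0,1],[-0.4,1.8,3.6,0,1],[-0.4,1.8,3.6,0,1],[-0.4,1.8,3.6,0,1],[-0.4,1.8,3.6,0,1],[-0.4,1.8,3.6,0,1],[-0.4,1.8,3.6,0,1],[-0.4,1.8,3.6,0,1]]]'|tail -1; ./g.sh .557 -.007 .25 1.648
```

```text
grip_width: 0.0867
t 18.32 p [ 0.4633 -0.0048  0.2443] x [ 0.088 -0.13  -0.988] y [-0.067  0.988 -0.136] w 0.0867 F [ 0.2 -1.2 -0.2] q6 [-0.18  0.27  1.87 -0.14  0.9  -1.74]
 d cm [ 0.28 -0.92  9.34] turn -0.01 = rows 0.1 | after turn d [-0.57 -0.94  9.33]
```

```bash
python3 -m inch '[[[0,-0.1,1.5,0,0.6],[0,-0.1,1.5,0,0.6],[0,-0.1,1.5,0,0.6],[0,-0.1,1.5,0,0.6],[0,-0.1,1.5,0,0.6],[0,-0.1,1.5,0,0.6],[0,0,0,0,0.6]]]'|tail -1; ./g.sh .557 -.007 .17 1.648;python3 -m inch '[[[1.5,0,0,0,0.6],[1.5,0,0,0,0.6],[1.5,0,0,0,0.6],[1.5,0,0,0,0.6],[1.5,0,0,0,0.6],[0,0,0,0,0.6]]]'|tail -1; ./g.sh .557 -.007 .108 1.648
```

```text
grip_width: 0.0539
t 18.9 p [0.5702 0.006  0.2603] x [ 0.112 -0.128 -0.985] y [-0.077  0.988 -0.137] w 0.0539 F [0.4 0.9 0.5] q6 [-0.13  0.38  1.62 -0.13  1.01 -1.72]
 d cm [ 8.92  0.05 -2.34] turn 0.0 = rows 0.0 | after turn d [ 9.03 -1.19 -1.42]
grip_width: 0.0522
t 19.4 p [ 0.5784 -0.0025  0.188 ] x [ 0.119 -0.127 -0.985] y [-0.076  0.988 -0.136] w 0.0522 F [-0.4 -0.7 -0.7] q6 [-0.14  0.49  1.69 -0.15  0.84 -1.7 ]
 d cm [ 7.68  0.81 -3.02] turn -0.001 = rows 0.0 | after turn d [ 8.   -0.28 -2.17]
```

```bash
python3 -m inch '[[[0,0.3,-1.1,0,0.6],[0,0.2,-1.1,0,0.6],[1.5,0.1,-0.3,0,0.6],[1.5,0.1,-0.3,0,0.6],[0,0,0,0,0.6]]]'|tail -1; ./g.sh .557 -.007 .108 1.648;python3 -c "
from h import *
snap('wrist','w5.png')
print(proj('wrist',[[.557,-.007,.131]]))"
```

```text
grip_width: 0.0521
t 19.82 p [ 0.5513 -0.0014  0.1578] x [ 0.121 -0.127 -0.984] y [-0.075  0.988 -0.136] w 0.0521 F [-0.  -0.5 -0. ] q6 [-0.15  0.5   1.78 -0.16  0.73 -1.69]
 d cm [ 5.04  0.08 -0.03] turn -0.002 = rows 0.0 | after turn d [ 4.98 -0.6   0.53]
[[256.35789046 235.8626142 ]]
```

View pics/w5.png

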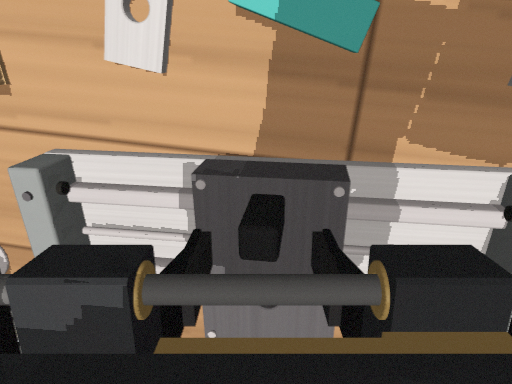

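The post top is at (261,236), between the jaws. I'll go down and grip it; the square faces should also straighten the tool.

```bash
python3 -m inch '[[[1.6,0,0,0,0.6],[1.6,0,0,0,0.6],[1.5,0,0,0,0.6],[0,0,0,0,0],[0,0,0,0,0],[0,0,0,0,0],[0,0,0,0,0],[0,0,0,0,0]]]' 40; ./g.sh .557 -.007 .108 1.648; python3 -m inch '[[[0,0,0,0,0],[0,0,0,0,0],[0,0,0,0,0],[0,0,0,0,0],[0,0,0,0,0],[0,0,0,0,0]]]'|tail -2;./g.sh .557 -.007 .108 1.648;
```

```text
time: 20.53
position: [0.5648, -0.0073, 0.1232]
tool_rot: [-0.077, 0.655, -0.019, 0.752]
ft_force: [-0.6, 2.2, -1.6]
grip_width: 0.0267
t 20.53 p [ 0.5648 -0.0073  0.1232] x [ 0.142 -0.129 -0.981] y [-0.072  0.987 -0.14 ] w 0.0267 F [-0.6  2.2 -1.6] q6 [-0.15  0.57  1.79 -0.18  0.63 -1.67]
 d cm [ 1.38  0.3  -0.97] turn -0.004 = rows 0.0 | after turn d [ 1.52  0.09 -0.78]
ft_force: [0.2, -1.4, -3.7]
grip_width: 0.0252
t 21.03 p [ 0.5648 -0.0071  0.1232] x [ 0.142 -0.128 -0.982] y [-0.07   0.988 -0.139] w 0.0252 F [ 0.2 -1.4 -3.7] q6 [-0.16  0.57  1.79 -0.18  0.63 -1.67]
 d cm [ 1.38  0.28 -0.97] turn -0.006 = rows 0.0 | after turn d [ 1.52  0.07 -0.78]
```

```bash
cat > l.sh <<'E'
python3 -c "
from h import *
o=robot.get_obs(); M=R.from_quat(o['tool_rot']).as_matrix(); print('$1',np.round(o['position'],3),'lean',np.round(M[:2,0],4),np.round(o['q'],3))"
E
chmod +x l.sh
python3 -m inch '[[[0,0,0,0,0.6],[0,0,0,0,0.6],[0,0,0,0,0.6],[0,0,0,0,0.6],[0,0,0,0,0.6]]]' >/dev/null; ./l.sh open
python3 -m inch '[[[-4,0,0,0,0.6],[-4,0,0,0,0.6],[-4,0,0,0,0.6]]]' >/dev/null; ./l.sh upfast12
python3 -m inch '[[[0,0,0,0,0.6],[0,0,0,0,0.6]]]' >/dev/null; ./l.sh rest
python3 -m inch '[[[1,0,0,0,0.6],[1,0,0,0,0.6],[1,0,0,0,0.6],[1,0,0,0,0.6],[1,0,0,0,0.6],[1,0,0,0,0.6],[1,0,0,0,0.6],[1,0,0,0,0.6]]]' >/dev/null; ./l.sh downslow8
python3 -m inch '[[[0,0,0,0,0.6],[0,0,0,0,0.6]]]' >/dev/null; ./l.sh rest
python3 -m inch '[[[-4,0,0,0,0.6],[-4,0,0,0,0.6],[0,0,0,0,0.6],[0,0,0,0,0.6]]]' >/dev/null; ./l.sh upfast8rest
python3 -m inch '[[[0,0,-4,0,0.6],[0,0,-4,0,0.6],[0,0,0,0,0.6],[0,0,0,0,0.6]]]' >/dev/null; ./l.sh infast8rest
python3 -m inch '[[[0,0,1,0,0.6],[0,0,1,0,0.6],[0,0,1,0,0.6],[0,0,1,0,0.6],[0,0,1,0,0.6],[0,0,1,0,0.6],[0,0,1,0,0.6],[0,0,1,0,0.6]]]' >/dev/null; ./l.sh outslow8
python3 -m inch '[[[0,4,0,0,0.6],[0,4,0,0,0.6],[0,0,0,0,0.6],[0,0,0,0,0.6]]]' >/dev/null; ./l.sh leftfast8rest
python3 -m inch '[[[0,-1,0,0,0.6],[0,-1,0,0,0.6],[0,-1,0,0,0.6],[0,-1,0,0,0.6],[0,-1,0,0,0.6],[0,-1,0,0,0.6],[0,-1,0,0,0.6],[0,-1,0,0,0.6]]]' >/dev/null; ./l.sh rightslow8
```

```text
open [ 0.566 -0.007  0.125] lean [ 0.1446 -0.1298] [-0.155  0.565  1.789 -0.18   0.632 -1.67 ]
upfast12 [0.543 0.008 0.233] lean [ 0.1169 -0.1261] [-0.13   0.38   1.721 -0.139  0.911 -1.705]
rest [0.547 0.009 0.242] lean [ 0.1332 -0.1282] [-0.128  0.368  1.714 -0.14   0.914 -1.705]
downslow8 [ 0.554 -0.003  0.15 ] lean [ 0.1241 -0.127 ] [-0.149  0.516  1.782 -0.166  0.708 -1.684]
rest [ 0.551 -0.003  0.144] lean [ 0.1126 -0.1253] [-0.15   0.525  1.787 -0.166  0.705 -1.684]
upfast8rest [0.538 0.007 0.216] lean [ 0.0932 -0.1225] [-0.134  0.405  1.734 -0.14   0.897 -1.706]
infast8rest [0.456 0.    0.208] lean [ 0.0951 -0.1224] [-0.177  0.314  1.935 -0.148  0.782 -1.732]
outslow8 [0.553 0.008 0.215] lean [ 0.1046 -0.1229] [-0.13   0.423  1.71  -0.139  0.893 -1.703]
leftfast8rest [0.564 0.089 0.205] lean [ 0.122  -0.1233] [ 0.027  0.461  1.675 -0.163  0.893 -1.528]
rightslow8 [ 0.574 -0.001  0.217] lean [ 0.1253 -0.1252] [-0.141  0.439  1.673 -0.137  0.891 -1.71 ]
```

A fast rise followed by a slow descent reduces the radial lean. The lean direction matches the radial direction over the tray, so I'll do those cycles there, well above the tray.

```bash

python3 -m inch '[[[0,-3.5,-1,0,0.6],[0,-3.5,-1,0,0.6],[0,-3.5,-1,0,0.6],[0,-3.5,-1,0,0.6],[0,-3.5,-1,0,0.6],[0,-3.5,-1,0,0.6],[0,-3.5,-1,0,0.6],[0,-3.5,-1,0,0.6]]]' >/dev/null; ./l.sh trav
python3 -m inch '[[[-0.4,-3.5,-1,0,0.6],[-0.4,-3.5,-1,0,0.6],[-0.4,-3.5,-1,0,0.6],[0,0,0,0,0.6]]]' >/dev/null; ./l.sh at
python3 -m inch '[[[1,0,0,0,0.6],[1,0,0,0,0.6],[1,0,0,0,0.6],[1,0,0,0,0.6],[1,0,0,0,0.6],[1,0,0,0,0.6],[0,0,0,0,0.6],[0,0,0,0,0.6]]]' >/dev/null; ./l.sh dn
python3 -m inch '[[[-4,0,0,0,0.6],[-4,0,0,0,0.6],[0,0,0,0,0.6],[0,0,0,0,0.6]]]' >/dev/null; ./l.sh up
python3 -m inch '[[[1,0,0,0,0.6],[1,0,0,0,0.6],[1,0,0,0,0.6],[1,0,0,0,0.6],[1,0,0,0,0.6],[1,0,0,0,0.6],[0,0,0,0,0.6],[0,0,0,0,0.6]]]' >/dev/null; ./l.sh dn
python3 -m inch '[[[-4,0,0,0,0.6],[-4,0,0,0,0.6],[0,0,0,0,0.6],[0,0,0,0,0.6]]]' >/dev/null; ./l.sh up
python3 -m inch '[[[0.5,0,0,0,0.6],[0.5,0,0,0,0.6],[0.5,0,0,0,0.6],[0.5,0,0,0,0.6],[0.5,0,0,0,0.6],[0.5,0,0,0,0.6],[0.5,0,0,0,0.6],[0.5,0,0,0,0.6]]]' >/dev/null; ./l.sh dnvslow
```

```text
trav [ 0.511 -0.299  0.248] lean [ 0.1299 -0.1249] [-0.713  0.402  1.633 -0.012  0.926 -2.36 ]
at [ 0.481 -0.42   0.274] lean [ 0.1313 -0.1336] [-0.902  0.433  1.498  0.024  1.023 -2.557]
dn [ 0.487 -0.425  0.205] lean [ 0.1264 -0.1257] [-0.899  0.525  1.546  0.027  0.892 -2.559]
up [ 0.477 -0.412  0.281] lean [ 0.1198 -0.1163] [-0.899  0.421  1.494  0.024  1.06  -2.558]
dn [ 0.484 -0.417  0.209] lean [ 0.1141 -0.1088] [-0.895  0.516  1.546  0.026  0.923 -2.559]
up [ 0.474 -0.407  0.285] lean [ 0.1067 -0.0998] [-0.899  0.416  1.486  0.024  1.094 -2.557]
dnvslow [ 0.477 -0.41   0.238] lean [ 0.1036 -0.096 ] [-0.897  0.475  1.526  0.025  1.    -2.558]
```

```bash

python3 -m inch '[[[-3,0,0,0,0.6],[0,0,0,0,0.6],[1,0,0,0,0.6],[1,0,0,0,0.6],[1,0,0,0,0.6],[1,0,0,0,0.6],[0,0,0,0,0.6],[0,0,0,0,0.6]]]' >/dev/null; ./l.sh c1
python3 -m inch '[[[-4,0,0,0,0.6],[0,0,0,0,0.6],[1,0,0,0,0.6],[1,0,0,0,0.6],[1,0,0,0,0.6],[1,0,0,0,0.6],[0,0,0,0,0.6],[0,0,0,0,0.6]]]' >/dev/null; ./l.sh c2
python3 -m inch '[[[-4,0,0,0,0.6],[0,0,0,0,0.6],[1,0,0,0,0.6],[1,0,0,0,0.6],[1,0,0,0,0.6],[1,0,0,0,0.6],[0,0,0,0,0.6],[0,0,0,0,0.6]]]' >/dev/null; ./l.sh c3
python3 -m inch '[[[-4,0,0,0,0.6],[0,0,0,0,0.6],[1,0,0,0,0.6],[1,0,0,0,0.6],[1,0,0,0,0.6],[1,0,0,0,0.6],[0,0,0,0,0.6],[0,0,0,0,0.6]]]' >/dev/null; ./l.sh c4
python3 -m inch '[[[-4,0,0,0,0.6],[-4,0,0,0,0.6],[0,0,0,0,0.6],[0,0,0,0,0.6]]]' >/dev/null; ./l.sh up
python3 -m inch '[[[2,0,0,0,0.6],[2,0,0,0,0.6],[2,0,0,0,0.6],[2,0,0,0,0.6],[0,0,0,0,0.6],[0,0,0,0,0.6]]]' >/dev/null; ./l.sh dn2
python3 -m inch '[[[-4,0,0,0,0.6],[-4,0,0,0,0.6],[0,0,0,0,0.6],[0,0,0,0,0.6]]]' >/dev/null; ./l.sh up
python3 -m inch '[[[1,0,0,0,0.6],[1,0,0,0,0.6],[1,0,0,0,0.6],[1,0,0,0,0.6],[1,0,0,0,0.6],[1,0,0,0,0.6],[1,0,0,0,0.6],[0,0,0,0,0.6]]]' >/dev/null; ./l.sh dn
```

```text
c1 [ 0.477 -0.41   0.217] lean [ 0.0969 -0.0874] [-0.897  0.504  1.542  0.026  0.967 -2.558]
c2 [ 0.476 -0.409  0.208] lean [ 0.0917 -0.081 ] [-0.897  0.515  1.547  0.026  0.959 -2.559]
c3 [ 0.476 -0.408  0.2  ] lean [ 0.0859 -0.0737] [-0.897  0.527  1.552  0.026  0.952 -2.559]
c4 [ 0.475 -0.406  0.191] lean [ 0.08   -0.0662] [-0.897  0.539  1.557  0.026  0.944 -2.559]
up [ 0.467 -0.399  0.267] lean [ 0.0714 -0.0555] [-0.9    0.442  1.493  0.024  1.119 -2.557]
dn2 [ 0.473 -0.405  0.184] lean [ 0.0741 -0.059 ] [-0.897  0.548  1.561  0.026  0.94  -2.559]
up [ 0.466 -0.399  0.263] lean [ 0.0676 -0.0509] [-0.9    0.447  1.494  0.024  1.119 -2.557]
dn [ 0.469 -0.4    0.182] lean [ 0.0632 -0.0454] [-0.897  0.55   1.564  0.026  0.954 -2.558]
```

```bash

python3 -m inch '[[[-4,0,0,0,0.6],[-4,0,0,0,0.6],[0,0,0,0,0.6],[0,0,0,0,0.6]]]' >/dev/null
python3 -m inch '[[[1,0,0,0,0.6],[1,0,0,0,0.6],[1,0,0,0,0.6],[1,0,0,0,0.6],[1,0,0,0,0.6],[1,0,0,0,0.6],[1,0,0,0,0.6],[0,0,0,0,0.6]]]' >/dev/null; ./l.sh dn
python3 -m inch '[[[-4,0,0,0,0.6],[-4,0,0,0,0.6],[0,0,0,0,0.6],[0,0,0,0,0.6]]]' >/dev/null
python3 -m inch '[[[1,0,0,0,0.6],[1,0,0,0,0.6],[1,0,0,0,0.6],[1,0,0,0,0.6],[1,0,0,0,0.6],[1,0,0,0,0.6],[1,0,0,0,0.6],[0,0,0,0,0.6]]]' >/dev/null; ./l.sh dn
python3 -m inch '[[[-4,0,0,0,0.6],[-4,0,0,0,0.6],[0,0,0,0,0.6],[0,0,0,0,0.6]]]' >/dev/null
python3 -m inch '[[[1,0,0,0,0.6],[1,0,0,0,0.6],[1,0,0,0,0.6],[1,0,0,0,0.6],[1,0,0,0,0.6],[1,0,0,0,0.6],[1,0,0,0,0.6],[0,0,0,0,0.6]]]' >/dev/null; ./l.sh dn
python3 -m inch '[[[-4,0,0,0,0.6],[-4,0,0,0,0.6],[0,0,0,0,0.6],[0,0,0,0,0.6]]]' >/dev/null; ./l.sh up; ./g.sh .557 -.007 .2 1.648
```

```text
dn [ 0.465 -0.395  0.175] lean [ 0.049  -0.0277] [-0.898  0.559  1.569  0.026  0.962 -2.558]
dn [ 0.461 -0.39   0.168] lean [ 0.0347 -0.0098] [-0.898  0.568  1.575  0.026  0.97  -2.558]
dn [ 0.456 -0.385  0.161] lean [0.0205 0.008 ] [-0.898  0.576  1.581  0.025  0.978 -2.558]
up [ 0.453 -0.384  0.238] lean [0.0126 0.018 ] [-0.901  0.482  1.506  0.023  1.159 -2.556]
t 36.53 p [ 0.4534 -0.384   0.2375] x [ 0.013  0.018 -1.   ] y [-0.075  0.997  0.017] w 0.0521 F [-0.1  0.4 -0.7] q6 [-0.9   0.48  1.51  0.02  1.16 -2.56]
 d cm [ 4.56 36.76 13.09] turn -0.003 = rows 0.0 | after turn d [ 3.75 36.79 13.24]
```

The tool is nearly upright again. Now to the handle.

```bash

python3 -m inch '[[[0,2.5,0.9,0,0.6],[0,2.5,0.9,0,0.6],[0,2.5,0.9,0,0.6],[0,2.5,0.9,0,0.6],[0,2.5,0.9,0,0.6],[0,2.5,0.9,0,0.6],[0,2.5,0.9,0,0.6],[0,2.5,0.9,0,0.6]]]' >/dev/null
python3 -m inch '[[[0,2.5,0.9,0,0.6],[0,2.5,0.9,0,0.6],[0,2.5,0.9,0,0.6],[0,2.5,0.9,0,0.6],[0,2.5,0.9,0,0.6],[0,2.5,0.9,0,0.6],[0,0,0,0,0.6],[0,0,0,0,0.6]]]' >/dev/null; ./l.sh at; ./g.sh .557 -.007 .105 1.648
```

```text
at [ 0.554 -0.01   0.233] lean [0.0038 0.0191] [-0.231  0.432  1.615  0.022  1.095 -1.882]
t 37.87 p [ 0.554  -0.0104  0.2327] x [ 0.004  0.019 -1.   ] y [-0.07   0.997  0.019] w 0.0524 F [-0.1 -0.1 -0.6] q6 [-0.23  0.43  1.62  0.02  1.09 -1.88]
 d cm [12.77  0.08  0.26] turn -0.008 = rows 0.1 | after turn d [12.77  0.32  0.33]
```

```bash

python3 -m inch '[[[1.7,0,0,0,0.6],[1.7,0,0,0,0.6],[1.7,0,0,0,0.6],[1.7,0,0,0,0.6],[1.7,0,0,0,0.6],[1.7,0,0,0,0.6],[1.4,0,0,0,0.6],[0,0,0,0,0.6]]]' >/dev/null; ./g.sh .557 -.007 .105 1.648; python3 -m inch '[[[0,0,0.2,0,0],[0,0,0,0,0],[0,0,0,0,0],[0,0,0,0,0],[0,0,0,0,0],[0,0,0,0,0],[0,0,0,0,0]]]' 20 |tail -2;./g.sh .557 -.007 .105 1.648
```

```text
t 38.53 p [ 0.5533 -0.0151  0.11  ] x [ 0.004  0.016 -1.   ] y [-0.065  0.998  0.016] w 0.0524 F [-0.6 -0.3 -1. ] q6 [-0.24  0.61  1.72  0.02  0.81 -1.89]
 d cm [0.52 0.78 0.42] turn -0.012 = rows 0.1 | after turn d [0.5  0.78 0.43]
ft_force: [1.6, 0.7, -6.8]
grip_width: 0.024
t 39.12 p [ 0.5547 -0.0161  0.1108] x [ 0.003  0.018 -1.   ] y [-0.062  0.998  0.017] w 0.024 F [ 1.6  0.7 -6.8] q6 [-0.24  0.61  1.72  0.02  0.82 -1.89]
 d cm [0.6  0.88 0.28] turn -0.015 = rows 0.1 | after turn d [0.58 0.89 0.3 ]
```

```bash

python3 -m inch '[[[0,0.75,0,-0.015,0],[0,0.75,0,0,0],[0,0.75,0,0,0],[0,0.75,0,0,0],[0,0.75,0,0,0],[0,0.75,0,0,0],[0,0.75,0,0,0],[0,0.75,0,0,0]]]' 30|grep force; ./l.sh a
python3 -m inch '[[[0,0.75,0,0,0],[0,0.75,0,0,0],[0,0.75,0,0,0],[0,0.75,0,0,0],[0,0.75,0,0,0],[0,0.75,0,0,0]]]' |grep force; ./g.sh .547 .125 .108 1.648
```

```text
ft_force: [0.4, -3.1, -7.2]
a [0.55  0.045 0.111] lean [0.0034 0.0128] [-0.127  0.605  1.727  0.018  0.808 -1.784]
ft_force: [1.2, -3.1, -7.4]
t 40.28 p [0.5463 0.0958 0.1108] x [ 0.003  0.013 -1.   ] y [-0.074  0.997  0.013] w 0.0234 F [ 1.2 -3.1 -7.4] q6 [-0.03  0.61  1.72  0.02  0.81 -1.69]
 d cm [0.32 2.9  0.28] turn -0.003 = rows 0.0 | after turn d [0.28 2.9  0.29]
```

```bash

python3 -m inch '[[[0,0.7,0,0,0],[0,0.6,0,0,0],[0,0.5,0,0,0],[0,0.4,0,0,0],[0,0.3,0,0,0],[0,0.3,0,0,0]]]' |grep force; ./l.sh a
python3 -m inch '[[[0,0.3,0,0,0],[0,0.3,0,0,0],[0,0.3,0,0,0],[0,0.3,0,0,0]]]' |grep force; ./l.sh b
python3 -m inch '[[[0,0.3,0,0,0],[0,0.3,0,0,0],[0,0.3,0,0,0]]]' |grep force; ./l.sh c
```

```text
ft_force: [0.9, -14.3, -7.9]
a [0.544 0.118 0.111] lean [ 0.0026 -0.0062] [ 0.017  0.611  1.712 -0.008  0.817 -1.635]
ft_force: [3.4, -15.2, -6.8]
b [0.544 0.118 0.11 ] lean [ 0.0012 -0.0265] [ 0.028  0.613  1.708 -0.036  0.821 -1.612]
ft_force: [1.2, -15.2, -6.4]
c [0.544 0.118 0.11 ] lean [-0.0002 -0.0407] [ 0.035  0.614  1.705 -0.055  0.825 -1.596]
```

Motor stop reached: y holds at 0.118 with about 15 N. Running back slowly.

```bash

for i in 1; do
python3 -m inch '[[[0,-0.5,0,0,0],[0,-0.75,0,0,0],[0,-0.75,0,0,0],[0,-0.75,0,0,0],[0,-0.75,0,0,0],[0,-0.75,0,0,0],[0,-0.75,0,0,0],[0,-0.75,0,0,0]]]' |grep force; ./l.sh a
python3 -m inch '[[[0,-0.75,0,0,0],[0,-0.75,0,0,0],[0,-0.75,0,0,0],[0,-0.75,0,0,0],[0,-0.75,0,0,0],[0,-0.75,0,0,0],[0,-0.75,0,0,0],[0,-0.75,0,0,0]]]' |grep force; ./l.sh b
python3 -m inch '[[[0,-0.75,0,0,0],[0,-0.75,0,0,0],[0,-0.75,0,0,0],[0,-0.75,0,0,0],[0,-0.75,0,0,0],[0,-0.75,0,0,0]]]' |grep force
done; ./g.sh .564 -.141 .108 1.648
```

```text
ft_force: [2.5, 3.0, -12.3]
a [0.548 0.064 0.11 ] lean [-0.003  -0.0277] [-0.071  0.608  1.719 -0.038  0.815 -1.712]
ft_force: [3.5, 2.6, -14.7]
b [ 0.553 -0.002  0.11 ] lean [-0.0064 -0.0267] [-0.191  0.61   1.716 -0.038  0.818 -1.832]
ft_force: [2.4, 3.0, -15.3]
t 43.2 p [ 0.5568 -0.0516  0.1104] x [-0.009 -0.026 -1.   ] y [-0.095  0.995 -0.025] w 0.0239 F [  2.4   3.  -15.3] q6 [-0.28  0.62  1.7  -0.04  0.83 -1.92]
 d cm [ 0.47 -8.95 -0.13] turn 0.018 = rows 0.1 | after turn d [ 0.24 -8.96  0.03]
```

```bash

python3 -m inch '[[[0,-0.75,0,0.01,0],[0,-0.75,0,0.008,0],[0,-0.75,0,0,0],[0,-0.75,0,0,0],[0,-0.75,0,0,0],[0,-0.75,0,0,0],[0,-0.75,0,0,0],[0,-0.75,0,0,0]]]' |grep force; ./l.sh a
python3 -m inch '[[[0,-0.7,0,0,0],[0,-0.6,0,0,0],[0,-0.5,0,0,0],[0,-0.4,0,0,0],[0,-0.4,0,0,0],[0,-0.3,0,0,0]]]' |grep force; ./l.sh b
python3 -m inch '[[[0,-0.3,0,0,0],[0,-0.3,0,0,0],[0,-0.3,0,0,0],[0,-0.3,0,0,0]]]' |grep force; ./g.sh .564 -.141 .108 1.648
```

```text
ft_force: [4.5, 3.2, -17.0]
a [ 0.562 -0.117  0.11 ] lean [-0.0117 -0.0262] [-0.385  0.63   1.663 -0.038  0.85  -2.014]
ft_force: [5.5, 11.4, -13.1]
b [ 0.563 -0.141  0.11 ] lean [-0.0143 -0.009 ] [-0.431  0.638  1.641 -0.018  0.871 -2.067]
ft_force: [4.0, 14.1, -9.3]
t 44.7 p [ 0.5634 -0.1411  0.1106] x [-0.016  0.01  -1.   ] y [-0.076  0.997  0.011] w 0.0235 F [ 4.  14.1 -9.3] q6 [-0.44  0.64  1.64  0.    0.88 -2.09]
 d cm [0.26 0.01 0.07] turn -0.001 = rows 0.0 | after turn d [0.26 0.01 0.07]
```

Plain stop reached, and the travel measured over the two stops is 0.2597 m. I'll release and look at the deck hole and the plates from above.

```bash

python3 -m inch '[[[0,0.1,0,0,0.6],[0,0,0,0,0.6],[0,0,0,0,0.6],[0,0,0,0,0.6],[0,0,0,0,0.6]]]' |grep force
python3 -m inch '[[[-4,0,0,0,0.6],[-4,0,0,0,0.6],[-3,0,1,0,1],[-1,0,2.2,0,1],[0,0,2.4,0,1],[0,0,2.4,0,1],[0,0,0,0,1],[0,0,0,0,1]]]' |grep force; ./g.sh .65 -.137 .2 1.648
python3 -c "
from h import *
snap('wrist','w6.png')
snap('top','t3.png',crop=(140,140,420,290),scale=2.85)
print(proj('wrist',[[.65,-.1367,.081],[.4357,-.134,.012]]))
np.save('wc.npy',np.array(cam('wrist'),dtype=object),allow_pickle=True)"
```

```text
ft_force: [0.6, -0.5, 0.9]
ft_force: [-0.6, 0.4, 0.8]
t 45.78 p [ 0.6487 -0.1458  0.2503] x [-0.005 -0.013 -1.   ] y [-0.077  0.997 -0.012] w 0.083 F [-0.6  0.4  0.8] q6 [-0.38  0.57  1.31 -0.01  1.27 -2.03]
 d cm [5.01 0.93 0.23] turn -0.0 = rows 0.0 | after turn d [5.03 0.86 0.2 ]
[[271.60758041 179.62966801]
 [291.90636742 -47.37560082]]Traceback (most recent call last):
  File "<string>", line 6, in <module>
    np.save('wc.npy',np.array(cam('wrist'),dtype=object),allow_pickle=True)
                     ~~~~~~~~^^^^^^^^^^^^^^^^^^^^^^^^^^^
ValueError: could not broadcast input array from shape (3,3) into shape (3,)
```

View pics/w6.png

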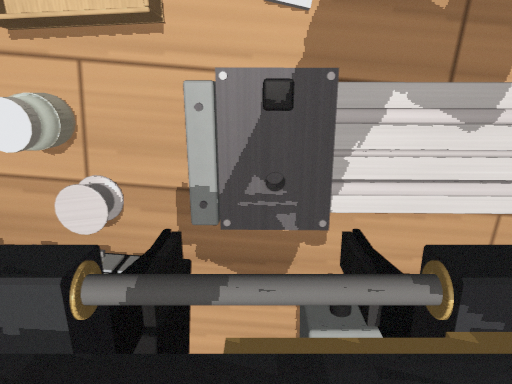

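View pics/t3.png

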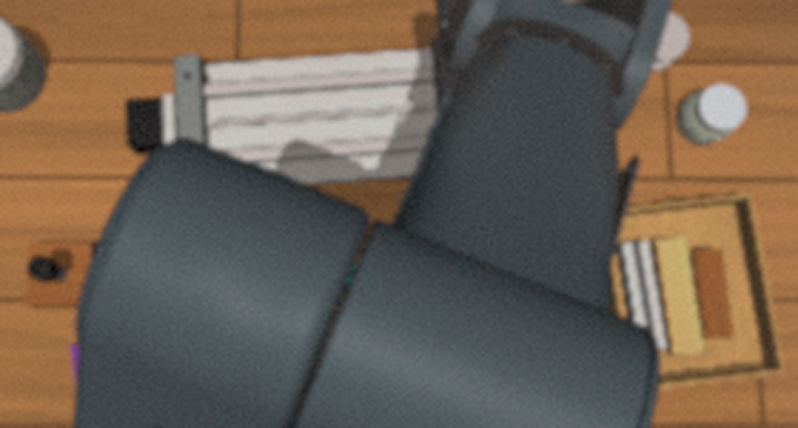

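The three offcuts are in the tray. The wrist view shows the carriage at the plain end, with its hole at (275,181) and the post top at (278,95). Now to the numbers.

```bash
python3 -c "
from h import *
for n,u,v,z in [('hole',275,181,.081),('post',278,95,.131),('d1',218,68,.081),('d2',338,68,.081),('d3',330,230,.081),('d4',218,231,.081),('pblk',205,152,.06)]: print(n,ray('wrist',u,v,z).round(4))
import pickle;pickle.dump(cam('wrist'),open('wc.pkl','wb'))"; ./g.sh .436 -.134 .2 1.441
```

```text
hole [ 0.6511 -0.1333  0.081 ]
post [ 0.5708 -0.1395  0.131 ]
d1 [ 0.5522 -0.1929  0.081 ]
d2 [ 0.544  -0.0871  0.081 ]
d3 [ 0.6975 -0.0734  0.081 ]
d4 [ 0.708  -0.1863  0.081 ]
pblk [ 0.632  -0.2055  0.06  ]
t 45.88 p [ 0.6479 -0.1456  0.2498] x [-0.006 -0.012 -1.   ] y [-0.077  0.997 -0.012] w 0.0854 F [-0.4 -0.6 -0.1] q6 [-0.38  0.57  1.31 -0.01  1.27 -2.03]
 d cm [  5.09   2.84 -21.  ] turn 0.206 = rows 1.7 | after turn d [  4.98  -1.59 -21.16]
```

```bash

python3 -m inch '[[[0,0,0,0.1,1],[0,0,0,0.1,1],[0,-0.2,-2.6,0,1],[0,-0.2,-2.6,0,1],[0,-0.2,-2.6,0,1],[0,-0.2,-2.6,0,1],[0,-0.2,-2.6,0,1],[0,-0.2,-2.6,0,1]]]' |grep force
python3 -m inch '[[[0,-0.2,-2.6,0,1],[0,0,-1.5,0,1],[1.5,0,0,0,1],[1.5,0,0,0,1],[1.5,0,0,0,1],[1.5,0,0,0,1],[0,0,0,0,1]]]' |grep force; ./g.sh .436 -.134 .013 1.441
python3 -c "
from h import *
snap('wrist','w7.png')
print(proj('wrist',[[.4357,-.134,.012]]))
import pickle;pickle.dump(cam('wrist'),open('wc.pkl','wb'))"
```

```text
ft_force: [-0.7, -0.5, -0.6]
ft_force: [-1.1, -0.8, 0.8]
t 47.13 p [ 0.4171 -0.1301  0.1873] x [-0.027 -0.008 -1.   ] y [ 0.141  0.99  -0.012] w 0.0869 F [-1.1 -0.8  0.8] q6 [-0.54  0.36  1.92 -0.03  0.88 -1.96]
 d cm [17.37  0.08  2.37] turn -0.012 = rows 0.1 | after turn d [17.43 -0.14  1.92]
[[261.62182455 196.06429048]]
```

View pics/w7.png

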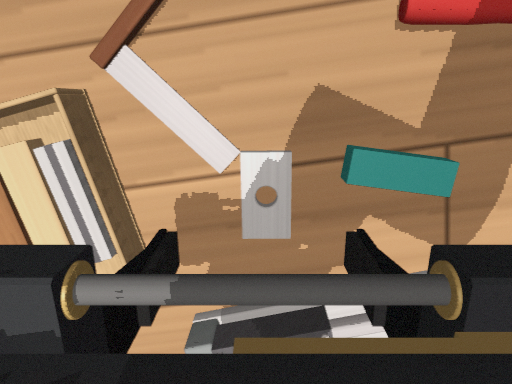

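```bash
python3 -c "
from h import *
print(ray('wrist',266,196,.012), [ray('wrist',*p,.012).round(4).tolist() for p in [(241,152),(291,152),(291,239),(242,239)]])"; ./g.sh .4355 -.132 .012 1.441
python3 -m inch '[[[1.7,0.02,0.3,0,0.8],[1.7,0.02,0.3,0,0.8],[1.7,0.02,0.3,0,0.8],[1.7,0.02,0.3,0,0.8],[1.7,0,0.3,0,0.8],[1.7,0,0.3,0,0.8],[1.7,0,0.2,0,0.8],[1.7,0,0,0,0.8]]]' |grep force;  ./g.sh .4355 -.132 .012 1.441
```

```text
[ 0.43623319 -0.12963281  0.012     ] [[0.3889, -0.1476, 0.012], [0.3956, -0.0996, 0.012], [0.4858, -0.1102, 0.012], [0.479, -0.1607, 0.012]]
t 47.18 p [ 0.4177 -0.1303  0.1882] x [-0.026 -0.009 -1.   ] y [ 0.141  0.99  -0.012] w 0.0871 F [-0.7  0.5  0.2] q6 [-0.54  0.36  1.92 -0.03  0.88 -1.96]
 d cm [17.57  0.3   2.22] turn -0.012 = rows 0.1 | after turn d [17.62  0.06  1.79]
ft_force: [-0.2, 0.3, 1.2]
t 47.85 p [ 0.4404 -0.139   0.0572] x [-0.008 -0.021 -1.   ] y [ 0.142  0.99  -0.022] w 0.0698 F [-0.2  0.3  1.2] q6 [-0.53  0.64  1.98 -0.04  0.53 -1.92]
 d cm [ 4.51  0.72 -0.56] turn -0.013 = rows 0.1 | after turn d [ 4.52  0.63 -0.58]
```

```bash

python3 -m inch '[[[1.2,0.3,-0.3,-0.012,0.8],[1.2,0.3,-0.2,0,0.8],[1,0.1,0,0,0.8],[0.5,0,0,0,0.8],[0,0,0,0,0.8]]]' |grep force;  ./g.sh .4362 -.131 .0125 1.441
```

```text
ft_force: [0.1, -0.5, 0.9]
t 48.27 p [ 0.4378 -0.1342  0.0175] x [-0.006 -0.023 -1.   ] y [ 0.13   0.991 -0.023] w 0.0693 F [ 0.1 -0.5  0.9] q6 [-0.53  0.72  2.   -0.06  0.42 -1.92]
 d cm [ 0.5  0.3 -0.2] turn -0.001 = rows 0.0 | after turn d [ 0.5   0.29 -0.2 ]
```

```bash

python3 -m inch '[[[0.5,0.3,-0.2,0,0.8],[0,0,0,0,0],[0,0,0,0,0],[0,0,0,0,0],[0,0,0,0,0],[0,0,0,0,0],[0,0,0,0,0],[0,0,0,0,0]]]' 30 |tail -4;  ./g.sh .4362 -.131 .0125 1.441
```

```text
position: [0.4392, -0.1322, 0.0153]
tool_rot: [0.037, 0.705, -0.056, 0.706]
ft_force: [0.7, 1.1, -2.0]
grip_width: 0.0501
t 48.93 p [ 0.4392 -0.1322  0.0153] x [ 0.001 -0.026 -1.   ] y [ 0.131  0.991 -0.026] w 0.0501 F [ 0.7  1.1 -2. ] q6 [-0.52  0.73  2.   -0.06  0.4  -1.91]
 d cm [ 0.27  0.09 -0.31] turn -0.002 = rows 0.0 | after turn d [ 0.28  0.08 -0.31]
```

```bash

python3 -m inch '[[[-2,0,0,0,0],[-4,0,0,0,0],[-4,0,0,0,0],[-4,0,0,-0.1,0],[-4,0,0,-0.1,0],[0,0,0,0,0],[0,0,0,0,0]]]' 40 |tail -1;  ./g.sh .654 -.1345 .2 1.6455
```

```text
grip_width: 0.0494
t 49.52 p [ 0.4365 -0.1272  0.2007] x [-0.009 -0.023 -1.   ] y [-0.078  0.997 -0.022] w 0.0494 F [-0.7  0.8 -2.2] q6 [-0.51  0.35  1.88 -0.03  0.9  -2.14]
 d cm [-0.1  -2.43 21.63] turn 0.003 = rows 0.0 | after turn d [ 0.07 -2.36 21.64]
```

```bash

python3 -m inch '[[[0,-0.25,2.4,0,0],[0,-0.25,2.4,0,0],[0,-0.25,2.4,0,0],[0,-0.25,2.4,0,0],[0,-0.25,2.4,0,0],[0,-0.25,2.4,0,0],[0,-0.25,2.4,0,0],[0,-0.2,2.2,0,0]]]' |tail -1; python3 -m inch '[[[0,0,0.5,0,0],[0,0,0,0,0],[0,0,0,0,0]]]' |tail -1;  ./g.sh .654 -.1345 .11 1.6455
```

```text
grip_width: 0.049
grip_width: 0.0494
t 50.43 p [ 0.6242 -0.1273  0.1731] x [-0.051 -0.008 -0.999] y [-0.067  0.998 -0.004] w 0.0494 F [-0.5  0.1 -1.5] q6 [-0.36  0.63  1.42 -0.03  1.14 -1.99]
 d cm [ 6.15 -0.89  3.25] turn -0.007 = rows 0.1 | after turn d [ 6.31 -0.94  2.92]
```

```bash

python3 -m inch '[[[0,-0.4,1.6,0,0],[0,-0.4,1.6,0,0],[2.2,0,0,0,0],[2.5,0,0,0,0],[0,0,0,0,0],[0,0,0,0,0]]]' |tail -1;  ./g.sh .654 -.1345 .1 1.6455
```

```text
grip_width: 0.0495
t 50.93 p [ 0.6433 -0.1324  0.1191] x [-0.068 -0.003 -0.998] y [-0.063  0.998  0.001] w 0.0495 F [ 0.  -0.1 -0.3] q6 [-0.36  0.73  1.39 -0.03  1.09 -1.98]
 d cm [ 1.84 -0.28  1.18] turn -0.011 = rows 0.1 | after turn d [ 1.91 -0.29  1.05]
```

```bash

python3 -m inch '[[[0.6,-0.3,1.1,-0.01,0],[0.6,0,0.1,0,0],[0.4,0,0,0,0],[0,0,0,0,0]]]' |tail -2;  ./g.sh .655 -.1345 .1 1.6455
```

```text
ft_force: [0.1, -0.3, -2.2]
grip_width: 0.0494
t 51.27 p [ 0.6545 -0.1353  0.1037] x [-0.067 -0.003 -0.998] y [-0.073  0.997  0.001] w 0.0494 F [ 0.1 -0.3 -2.2] q6 [-0.36  0.76  1.36 -0.03  1.08 -1.99]
 d cm [0.37 0.08 0.08] turn -0.001 = rows 0.0 | after turn d [0.37 0.08 0.06]
```

```bash

python3 -m inch '[[[0.35,0.08,0.1,0,0],[0,0,0,0,0],[0,0,0,0,0.72],[0,0,0,0,0.72],[0,0,0,0,0.72],[0,0,0,0,0.72]]]' |tail -4; python3 -m inch '[[[-4,0,0,0,0.8],[-4,0,0,0,0.8],[-3,0,0,0,1],[0,0,0,0,1],[0,0,0,0,1]]]' |tail -1; ./g.sh .428 .1895 .23 1.485
python3 -c "
from h import *
snap('wrist','w8.png')
print(proj('wrist',[[.651,-.1345,.093],[.563,-.141,.131]]))"
```

```text
position: [0.657, -0.1348, 0.1029]
tool_rot: [-0.027, 0.728, 0.025, 0.684]
ft_force: [0.4, -0.8, 0.4]
grip_width: 0.0615
grip_width: 0.0817
t 52.18 p [ 0.6632 -0.1339  0.2155] x [-0.067 -0.004 -0.998] y [-0.074  0.997  0.001] w 0.0817 F [-0.9  0.  -0.1] q6 [-0.35  0.64  1.26 -0.03  1.3  -1.99]
 d cm [ 2.000e-02  3.399e+01 -2.112e+01] turn 0.16 = rows 1.3 | after turn d [ -1.45  30.21 -26.21]
[[261.13039098 183.07694843]
 [261.27182806  64.78933393]]
```

View pics/w8.png

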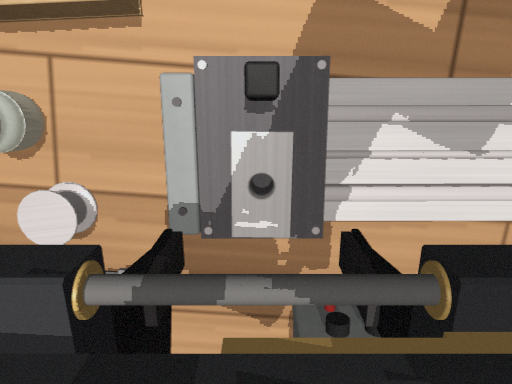

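Plate1 lies flat on the deck at (261,184), square, with the dark deck hole visible through its own hole. I'll check the concentricity numerically.

```bash
python3 -c "
import cv2
g=cv2.imread('pics/w8.png',0)[168:202:2,242:284:2]
for r in g: print(' '.join('%3d'%v for v in r))"
```

```text
167 162 165 165 162 162 164 163 166 165 163 161 163 168 165 166 161 160 165 163 165
165 162 167 166 165 163 162 164 164 166 162 163 163 167 168 162 161 160 164 164 163
164 164 164 167 164 164 164 163 152 146 145 150 161 168 167 165 162 160 163 162 162
167 162 165 165 163 163 138  91  67  72  71  71  92 141 165 164 160 157 164 162 162
165 162 163 165 157 114  64  72  68  70  71  69  68  71 123 162 158 161 162 162 162
164 159 165 163 126  61  71  70  70  72  71  69  73  70  69 124 159 158 161 162 162
165 161 162 157  75  57  69  72  73  71  73  67  74  70  68  64 148 159 164 162 161
163 161 164 129  58  43  71  70  70  72  70  70  74  71  58  43 117 158 161 162 160
165 162 162 122  51  35  52  69  72  73  70  71  71  64  42  41 106 158 163 161 162
163 160 158 113  60  33  34  43  68  71  68  70  52  39  40  41 100 154 160 162 162
164 160 162 125  73  40  40  40  37  37  40  42  32  42  39  68 110 158 162 159 162
162 160 163 132  82  58  40  42  35  39  37  40  38  34  52  86 138 158 162 161 161
162 160 165 157 109  80  59  40  36  40  38  38  37  55  82 101 146 158 161 161 162
163 158 163 163 137  93  91  68  61  54  50  58  67  94  97 141 156 158 161 161 161
163 160 162 165 159 139 104  92  91  92  91  91  94 103 145 162 157 160 161 159 161
161 158 163 162 160 162 147 135 110 108 100 110 141 146 162 160 158 159 159 159 161
161 158 161 160 161 160 160 161 161 158 153 156 161 164 162 160 156 158 160 161 162
```

```bash

python3 -m inch '[[[0,0,0,0.08,1],[0,0,0,0.08,1],[0,2.75,-2.4,0,1],[0,2.75,-2.4,0,1],[0,2.75,-2.4,0,1],[0,2.75,-2.4,0,1],[0,2.75,-2.4,0,1],[0,2.75,-2.4,0,1]]]' |tail -1; python3 -m inch '[[[0,2.75,-2.4,0,1],[0,2.75,-2.4,0,1],[0,2.75,-2.4,0,1],[0,2.75,-2.4,0,1],[0,0,0,0,1],[0,0,0,0,1]]]' |tail -1;./g.sh .428 .1895 .15 1.485
```

```text
grip_width: 0.0868
grip_width: 0.0872
t 53.4 p [0.4296 0.1719 0.212 ] x [-0.098 -0.003 -0.995] y [ 0.1    0.995 -0.013] w 0.0872 F [ 0.4  0.4 -0.7] q6 [ 0.13  0.38  1.79  0.01  1.07 -1.34]
 d cm [6.18 1.82 0.26] turn -0.015 = rows 0.1 | after turn d [ 6.2   1.74 -0.31]
```

```bash
cat > plate.py <<'E'
from h import *
im=camera('wrist'); c=cam('wrist'); cv2.imwrite('pics/pl.png',im[:,:,::-1])
h=cv2.cvtColor(im,cv2.COLOR_RGB2HSV); m=((h[:,:,1]<60)&(h[:,:,2]>80)).astype(np.uint8)*255; m[242:]=0
for k in cv2.findContours(m,cv2.RETR_EXTERNAL,cv2.CHAIN_APPROX_NONE)[0]:
    if cv2.contourArea(k)<1500: continue
    b=cv2.boxPoints(cv2.minAreaRect(k)); P=np.array([ray('wrist',u,v,.012,c) for u,v in b]); L=np.linalg.norm(P-np.roll(P,-1,0),axis=1)
    e=(P[0]-P[1]) if L[0]>L[1] else (P[1]-P[2])
    print('px',b.mean(0).round(0),'c',P.mean(0).round(4),'sides',L.round(3),'jaw yaw',round(float((np.arctan2(e[1],e[0])+np.pi/2)%np.pi),3))
E
python3 -m inch '[[[2,0.9,0.1,-0.015,0.85],[2,0.9,0.1,0,0.85],[0,0,0,0,0.85]]]' |tail -1; python3 plate.py; ./g.sh .428 .1895 .013 1.485
```

```text
grip_width: 0.0767
px [286. 214.] c [0.4523 0.2091 0.012 ] sides [0.056 0.05  0.056 0.052] jaw yaw 1.446
t 53.7 p [0.4304 0.1886 0.171 ] x [-0.096 -0.004 -0.995] y [ 0.085  0.996 -0.012] w 0.0761 F [-0.5 -0.3 -0.4] q6 [ 0.17  0.45  1.82  0.01  0.97 -1.33]
 d cm [15.75  0.26  1.26] turn 0.001 = rows 0.0 | after turn d [15.8   0.07 -0.24]
```

View pics/pl.png

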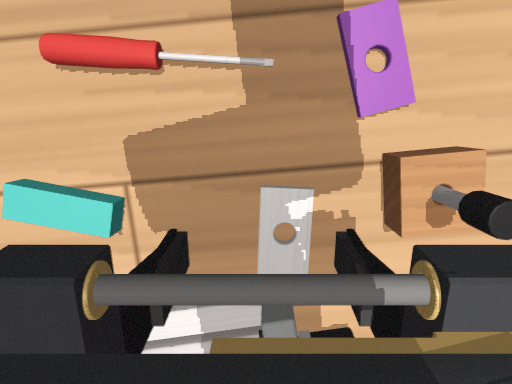

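Plate0's hole is at (284,232), slightly right of the jaw centre, with the purple look-alike well away at (377,60). The pin stands in the wooden stand, its head at about (490,215).

```bash
python3 -c "
from h import *
print(ray('wrist',284.5,232,.012)); a,b=ray('wrist',261,187,.012),ray('wrist',258,270,.012); d=b-a; print(a,b,np.arctan2(d[1],d[0])+np.pi/2)
print('pin top',ray('wrist',503,217,.125))"; ./g.sh .428 .2 .013 1.485
```

```text
[0.46973319 0.20663056 0.012     ]
[0.42366006 0.18761224 0.012     ] [0.50697343 0.17763185 0.012     ] 1.4515711414409838
pin top [0.4338759  0.33723226 0.125     ]
t 53.7 p [0.4304 0.1886 0.171 ] x [-0.096 -0.004 -0.995] y [ 0.085  0.996 -0.012] w 0.0761 F [-0.5 -0.3 -0.4] q6 [ 0.17  0.45  1.82  0.01  0.97 -1.33]
 d cm [15.75  1.31  1.17] turn 0.001 = rows 0.0 | after turn d [15.8   1.12 -0.33]
```

Plate0 has been knocked about 4 cm to (0.470, 0.207), and two independent features agree on that. Retargeting.

```bash
python3 -m inch '[[[0,0.6,1.8,0.033,0.85],[0,0.6,1.8,0,0.85],[0,0.5,1.6,0,0.85],[3,0,0,0,0.85],[3,0,0,0,0.85],[3,0,0,0,0.85],[0,0,0,0,0.85]]]' |tail -1; ./g.sh .4697 .2066 .013 1.452
```

```text
grip_width: 0.0742
t 54.28 p [0.487  0.1926 0.078 ] x [-0.084 -0.004 -0.996] y [ 0.127  0.992 -0.015] w 0.0742 F [0.2 0.  0.5] q6 [ 0.16  0.66  1.75  0.01  0.81 -1.29]
 d cm [ 6.62  1.26 -1.35] turn -0.008 = rows 0.1 | after turn d [ 6.5   1.18 -1.88]
```

```bash
python3 -m inch '[[[1.8,0.6,-0.7,0,0.85],[1.8,0.5,-0.6,0,0.85],[1.6,0.1,-0.1,0,0.85],[0.8,0,0,0,0.85],[0,0,0,0,0.85]]]' |tail -2; ./g.sh .4697 .2066 .013 1.452
```

```text
ft_force: [0.3, -0.3, -0.5]
grip_width: 0.0743
t 54.7 p [0.4773 0.2026 0.0227] x [-0.076 -0.003 -0.997] y [ 0.133  0.991 -0.014] w 0.0743 F [ 0.3 -0.3 -0.5] q6 [ 0.18  0.75  1.79  0.02  0.68 -1.27]
 d cm [ 1.02  0.31 -0.73] turn -0.014 = rows 0.1 | after turn d [ 0.97  0.3  -0.8 ]
```

```bash
python3 -m inch '[[[0.5,0.3,-0.7,0,0.85],[0.4,0,0,0,0.85],[0,0,0,0,0],[0,0,0,0,0],[0,0,0,0,0],[0,0,0,0,0],[0,0,0,0,0],[0,0,0,0,0]]]' 40|tail -2; ./g.sh .4697 .2066 .013 1.452
```

```text
ft_force: [-0.8, 0.1, -2.0]
grip_width: 0.0488
t 55.37 p [0.4749 0.2064 0.0191] x [-0.066 -0.002 -0.998] y [ 0.134  0.991 -0.011] w 0.0488 F [-0.8  0.1 -2. ] q6 [ 0.19  0.75  1.8   0.02  0.65 -1.26]
 d cm [ 0.64 -0.04 -0.47] turn -0.016 = rows 0.1 | after turn d [ 0.61 -0.04 -0.51]
```

The grip is only about 4 mm deep, so I'll reopen and go lower.

```bash
python3 -m inch '[[[0,0,0,0,0.7],[0,0,0,0,0.7],[0,0,0,0,0.7],[0.4,0,-0.25,0,0.7],[0.3,0,-0.2,0,0.7],[0,0,0,0,0.7]]]' |tail -2; ./g.sh .4697 .2066 .0125 1.452
```

```text
ft_force: [0.6, -1.4, 0.6]
grip_width: 0.0608
t 55.87 p [0.4704 0.2072 0.0122] x [-0.064 -0.001 -0.998] y [ 0.134  0.991 -0.01 ] w 0.0608 F [ 0.6 -1.4  0.6] q6 [ 0.19  0.77  1.81  0.02  0.63 -1.26]
 d cm [-0.02 -0.06 -0.06] turn -0.016 = rows 0.1 | after turn d [-0.03 -0.06 -0.06]
```

```bash
python3 -m inch '[[[0,0,0,0,0],[0,0,0,0,0],[0,0,0,0,0],[0,0,0,0,0]]]' 40|tail -2; ./g.sh .4697 .2066 .0125 1.452
python3 -m inch '[[[-3,0,0,0,0],[-4,0,0,0,0],[-4,0,0,-0.1,0],[-4,0,0,-0.1,0],[-3,0,0,0,0],[0,0,0,0,0],[0,0,0,0,0]]]'|tail -1; ./g.sh .651 -.1345 .21 1.6455
```

```text
ft_force: [0.9, -1.1, 1.1]
grip_width: 0.0495
t 56.2 p [0.4705 0.2077 0.0122] x [-0.064 -0.001 -0.998] y [ 0.134  0.991 -0.009] w 0.0495 F [ 0.9 -1.1  1.1] q6 [ 0.19  0.77  1.81  0.02  0.63 -1.26]
 d cm [-0.03 -0.12 -0.07] turn -0.016 = rows 0.1 | after turn d [-0.03 -0.12 -0.07]
grip_width: 0.0495
t 56.78 p [0.4789 0.2061 0.1947] x [-0.079 -0.005 -0.997] y [-0.075  0.997  0.   ] w 0.0495 F [-1.2 -0.1 -2.3] q6 [ 0.19  0.47  1.68  0.01  1.07 -1.46]
 d cm [ -2.7  -35.26  14.44] turn 0.0 = rows 0.0 | after turn d [ -1.53 -35.25  14.62]
```

```bash
python3 -m inch '[[[-0.2,-2.95,1.2,0,0],[-0.2,-2.95,1.2,0,0],[-0.2,-2.95,1.2,0,0],[-0.2,-2.95,1.2,0,0],[-0.2,-2.95,1.2,0,0],[-0.2,-2.95,1.2,0,0],[-0.2,-2.95,1.2,0,0],[-0.2,-2.95,1.2,0,0]]]'|tail -1
python3 -m inch '[[[-0.2,-2.9,1.2,0,0],[-0.2,-2.9,1.2,0,0],[-0.2,-2.9,1.2,0,0],[0,0,0,0,0],[0,0,0,0,0]]]'|tail -1; ./g.sh .6515 -.1345 .11 1.6455
```

```text
grip_width: 0.0494
grip_width: 0.0495
t 57.87 p [ 0.6242 -0.1181  0.1738] x [-0.13   0.003 -0.992] y [-0.076  0.997  0.013] w 0.0495 F [-0.3  0.8 -2.3] q6 [-0.34  0.66  1.36 -0.04  1.25 -1.97]
 d cm [ 5.96 -1.93  3.4 ] turn 0.001 = rows 0.0 | after turn d [ 6.38 -1.84  2.6 ]
```

```bash
python3 -m inch '[[[0,-1,1.7,0,0],[0,-0.9,1.7,0,0],[2,0,0,0,0],[2,0,0,0,0],[0,0,0,0,0],[0,0,0,0,0]]]'|tail -1; ./g.sh .6525 -.1345 .108 1.6455
```

```text
grip_width: 0.0497
t 58.37 p [ 0.6464 -0.1292  0.1172] x [-0.15   0.011 -0.989] y [-0.076  0.997  0.023] w 0.0497 F [ 0.7 -0.8 -0.5] q6 [-0.35  0.77  1.31 -0.04  1.21 -1.98]
 d cm [ 0.81 -0.6   0.7 ] turn 0.001 = rows 0.0 | after turn d [ 0.92 -0.58  0.57]
```

```bash
python3 -m inch '[[[0.3,-0.5,0.8,0,0],[0.3,-0.1,0,0,0],[0.2,0,0,0,0],[0,0,0,0,0]]]'|tail -2; ./g.sh .6536 -.1345 .109 1.6455
```

```text
ft_force: [-1.3, 0.1, -0.3]
grip_width: 0.0496
t 58.7 p [ 0.6534 -0.1328  0.1095] x [-0.153  0.011 -0.988] y [-0.078  0.997  0.023] w 0.0496 F [-1.3  0.1 -0.3] q6 [-0.35  0.78  1.29 -0.04  1.21 -1.98]
 d cm [ 0.05 -0.18  0.02] turn 0.003 = rows 0.0 | after turn d [ 0.05 -0.18  0.01]
```

```bash
python3 -m inch '[[[0.15,-0.15,0,0,0],[0,0,0,0,0],[0,0,0,0,0.72],[0,0,0,0,0.72],[0,0,0,0,0.72],[0,0,0,0,0.72],[0,0,0,0,0.72]]]' |tail -2; python3 -m inch '[[[-4,0,-0.6,0,0.72],[-4,0,-0.6,0,0.72],[-4,0,-0.6,0,1],[0,0,0,0,1],[0,0,0,0,1]]]' |tail -1; ./g.sh .4345 .336 .25 1.6455
python3 -c "
from h import *
im=snap('wrist','w9.png')
p=proj('wrist',[[.651,-.1345,.105],[.651,-.1345,.093],[.651,-.1345,.081]]);print(p)
u,v=p[0].astype(int); g=cv2.cvtColor(im,cv2.COLOR_RGB2GRAY)[v-20:v+22:2,u-24:u+26:2]
for r in g: print(' '.join('%3d'%x for x in r))"
```

```text
ft_force: [-0.3, -0.0, -0.3]
grip_width: 0.062
grip_width: 0.0754
t 59.7 p [ 0.6538 -0.1375  0.2326] x [-0.154  0.012 -0.988] y [-0.077  0.997  0.024] w 0.0754 F [-0.   0.4 -0.4] q6 [-0.36  0.66  1.19 -0.04  1.44 -2.  ]
 d cm [  2.22  48.93 -18.06] turn 0.003 = rows 0.0 | after turn d [ -1.74  48.85 -18.33]
[[261.34132797 204.85893709]
 [261.04503345 202.49831113]
 [260.77087641 200.31405798]]
215 168 170 168 164 167 167 163 166 163 165 165 166 165 164 167 171 168 162 162 162 164 164 165 162
166 168 169 167 164 168 168 164 168 166 165 168 168 166 163 166 172 168 164 161 163 165 164 164 161
165 166 170 168 164 167 167 163 167 165 164 166 169 164 163 164 170 165 165 160 163 163 164 165 161
167 167 169 167 165 166 169 164 166 163 166 165 165 166 164 166 170 165 164 159 164 165 164 164 161
168 166 167 166 164 167 166 165 167 162 166 165 165 163 162 165 170 166 166 161 164 162 161 164 161
166 167 169 167 164 166 167 163 167 163 163 164 165 163 165 165 167 165 164 158 163 161 162 162 164
167 167 167 167 164 167 168 163 166 162 164 154 143 148 155 163 170 165 163 159 161 162 164 165 161
166
[... 696 characters left out ...]

165 162 166 166 163 164 124  85  66  43  37  36  40  38  37  55  87 115 101 140 161 160 162 162 158
165 162 166 165 162 163 148  85  89  75  63  56  48  55  77  93 107 135 101 147 162 160 161 163 158
165 164 165 163 160 162 162 106 103  96  88  87  86  88  93 125 144  90 130 158 162 161 162 162 159
165 164 165 164 162 164 163 145 107  89 124 134 135 132 142 118  87 123 158 156 160 160 161 162 158
166 161 163 162 160 162 163 163 146 118  86  87  83  88  90 102 133 153 159 159 161 161 161 161 159
163 163 161 163 159 162 164 163 161 160 142 135 128 132 134 150 166 163 159 156 161 159 158 162 158
161 162 162 160 162 162 164 159 162 159 162 160 163 161 162 161 165 161 161 158 160 161 159 161 158
```

Both plates' holes look concentric with the deck hole, to about 1 mm. The tool now leans inward, so on the way to the pin I'll try the reverse cycle: fast down, slow up.

```bash
python3 -m inch '[[[0,3,-2.4,0,1],[0,3,-2.4,0,1],[0,3,-2.4,0,1],[0,3,-2.4,0,1],[0,3,-2.4,0,1],[0,3,-2.4,0,1],[0,0,0,0,1],[0,0,0,0,1]]]' |tail -1; ./l.sh at
python3 -m inch '[[[4,0,0,0,1],[4,0,0,0,1],[0,0,0,0,1],[0,0,0,0,1]]]' |tail -1; ./l.sh dnf
python3 -m inch '[[[-1,0,0,0,1],[-1,0,0,0,1],[-1,0,0,0,1],[-1,0,0,0,1],[-1,0,0,0,1],[-1,0,0,0,1],[-1,0,0,0,1],[0,0,0,0,1]]]' |tail -1; ./l.sh ups
python3 -m inch '[[[4,0,0,0,1],[4,0,0,0,1],[0,0,0,0,1],[0,0,0,0,1]]]' |tail -1; ./l.sh dnf
python3 -m inch '[[[-1,0,0,0,1],[-1,0,0,0,1],[-1,0,0,0,1],[-1,0,0,0,1],[-1,0,0,0,1],[-1,0,0,0,1],[-1,0,0,0,1],[0,0,0,0,1]]]' |tail -1; ./l.sh ups
```

```text
grip_width: 0.0873
at [0.488 0.035 0.25 ] lean [-0.1627  0.0126] [-0.15   0.394  1.638 -0.012  1.273 -1.791]
grip_width: 0.0872
dnf [0.479 0.035 0.17 ] lean [-0.1562  0.011 ] [-0.153  0.491  1.747 -0.015  1.06  -1.791]
grip_width: 0.0868
ups [0.502 0.028 0.251] lean [-0.1436  0.0089] [-0.159  0.402  1.617 -0.015  1.266 -1.793]
grip_width: 0.0868
dnf [0.5   0.025 0.177] lean [-0.1242  0.0056] [-0.164  0.49   1.713 -0.017  1.063 -1.793]
grip_width: 0.0869
ups [0.517 0.022 0.265] lean [-0.1087  0.0028] [-0.165  0.39   1.589 -0.016  1.271 -1.794]
```

The reverse cycle works, so I'll do more of it.

```bash

python3 -m inch '[[[4,0,0,0,1],[4,0,0,0,1],[0,0,0,0,1],[0,0,0,0,1]]]' |tail -1
python3 -m inch '[[[-1,0,0,0,1],[-1,0,0,0,1],[-1,0,0,0,1],[-1,0,0,0,1],[-1,0,0,0,1],[-1,0,0,0,1],[-1,0,0,0,1],[0,0,0,0,1]]]' |tail -1; ./l.sh ups
python3 -m inch '[[[4,0,0,0,1],[4,0,0,0,1],[0,0,0,0,1],[0,0,0,0,1]]]' |tail -1
python3 -m inch '[[[-1,0,0,0,1],[-1,0,0,0,1],[-1,0,0,0,1],[-1,0,0,0,1],[-1,0,0,0,1],[-1,0,0,0,1],[-1,0,0,0,1],[0,0,0,0,1]]]' |tail -1; ./l.sh ups
python3 -m inch '[[[4,0,0,0,1],[4,0,0,0,1],[0,0,0,0,1],[0,0,0,0,1]]]' |tail -1
python3 -m inch '[[[-1,0,0,0,1],[-1,0,0,0,1],[-1,0,0,0,1],[-1,0,0,0,1],[-1,0,0,0,1],[-1,0,0,0,1],[-1,0,0,0,1],[0,0,0,0,1]]]' |tail -1; ./l.sh ups; ./g.sh .434 .3355 .22 1.6455
```

```text
grip_width: 0.0869
grip_width: 0.0873
ups [0.528 0.02  0.283] lean [-0.073  -0.0034] [-0.165  0.371  1.562 -0.016  1.28  -1.795]
grip_width: 0.0869
grip_width: 0.0871
ups [0.539 0.018 0.302] lean [-0.037  -0.0098] [-0.165  0.35   1.537 -0.016  1.29  -1.795]
grip_width: 0.0871
grip_width: 0.0873
ups [0.548 0.017 0.322] lean [-0.001 -0.016] [-0.164  0.329  1.511 -0.017  1.3   -1.795]
t 65.42 p [0.548  0.0173 0.322 ] x [-0.001 -0.016 -1.   ] y [-0.065  0.998 -0.016] w 0.0873 F [ 0.4 -0.   0.1] q6 [-0.16  0.33  1.51 -0.02  1.3  -1.79]
 d cm [ 9.7  32.65 -9.29] turn -0.01 = rows 0.1 | after turn d [10.2  32.58 -8.99]
```

```bash
python3 -m inch '[[[0.6,2.8,-0.8,0,1],[0.6,2.8,-0.8,0,1],[0.6,2.8,-0.8,0,1],[0.6,2.8,-0.8,0,1],[0.6,2.8,-0.8,0,1],[0.6,2.8,-0.8,0,1],[0.6,2.8,-0.8,0,1],[0.6,2.8,-0.8,0,1]]]' |tail -1
python3 -m inch '[[[0.5,2.7,-0.7,0,1],[0.5,2.7,-0.7,0,1],[0.5,2.7,-0.7,0,0.8],[0,0,0,0,0.8],[0,0,0,0,0.8]]]' |tail -1; ./g.sh .434 .3355 .1 1.6455
```

```text
grip_width: 0.0871
grip_width: 0.0745
t 66.5 p [0.4483 0.3276 0.2692] x [ 0.03  -0.015 -0.999] y [-0.06   0.998 -0.017] w 0.0745 F [0.5 0.1 0.3] q6 [ 0.44  0.39  1.58 -0.03  1.16 -1.18]
 d cm [16.86  1.16 -1.88] turn -0.015 = rows 0.1 | after turn d [16.92  0.9  -1.37]
```

```bash
python3 -m inch '[[[2,0.2,-0.4,0,0.8],[2,0.2,-0.4,0,0.8],[2,0.2,-0.4,0,0.8],[2,0.2,-0.4,0,0.8],[2,0.2,-0.2,0,0.8],[0,0,0,0,0.8]]]' |tail -1; ./g.sh .434 .3355 .1 1.6455
python3 -c "
from h import *
snap('wrist','w10.png')
print(proj('wrist',[[.434,.3355,.125],[.434,.3355,.045]]))"
```

```text
grip_width: 0.0698
t 67.0 p [0.4396 0.3335 0.1734] x [ 0.045 -0.011 -0.999] y [-0.057  0.998 -0.013] w 0.0698 F [-0.1  0.4  0.8] q6 [ 0.46  0.5   1.7  -0.04  0.91 -1.14]
 d cm [ 7.31  0.33 -0.87] turn -0.018 = rows 0.1 | after turn d [ 7.34  0.24 -0.54]
[[264.21941942 207.45021699]
 [264.63969237 172.04462326]]
```

View pics/w10.png

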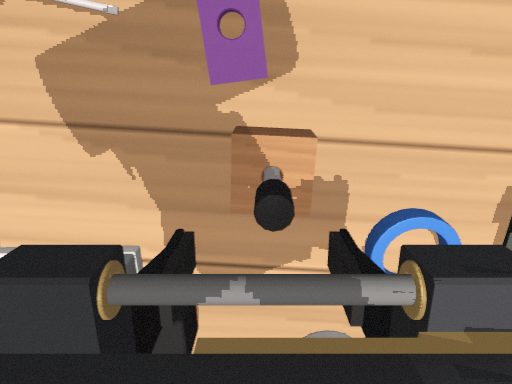

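The pin head top is at (274,210), slightly to the motor side of my estimate. Adjusting.

```bash
python3 -c "
from h import *
print(ray('wrist',274,210,.125),ray('wrist',272,174,.045), [ray('wrist',*p,.045) for p in [(232,136),(316,137)]])"
python3 -m inch '[[[1.5,0.35,-0.3,0,0.8],[1.5,0.35,-0.3,0,0.8],[1.5,0,-0.2,0,0.8],[0,0,0,0,0.8]]]' |tail -1;  ./g.sh .435 .3385 .1 1.6455
```

```text
[0.43532634 0.34170437 0.125     ] [0.43533062 0.34182432 0.045     ] [array([0.40515132, 0.30703014, 0.045     ]), array([0.40182979, 0.37543209, 0.045     ])]
grip_width: 0.07
t 67.38 p [0.4421 0.3399 0.1363] x [ 0.061 -0.004 -0.998] y [-0.053  0.999 -0.008] w 0.07 F [ 0.2 -1.2 -0.6] q6 [ 0.47  0.56  1.73 -0.04  0.81 -1.12]
 d cm [ 3.58 -0.08 -0.94] turn -0.022 = rows 0.2 | after turn d [ 3.63 -0.09 -0.72]
```

```bash
python3 -m inch '[[[0.9,0.15,-0.5,-0.02,0.8],[1.2,0,-0.4,0,0.8],[1.2,0,-0.1,0,0.8],[0.6,0,0,0,0.8],[0,0,0,0,0.8]]]' |tail -2;  ./g.sh .4353 .3415 .1 1.6455
```

```text
ft_force: [-0.2, -0.6, -0.4]
grip_width: 0.0692
t 67.8 p [0.4408 0.342  0.1027] x [ 0.074  0.002 -0.997] y [-0.075  0.997 -0.004] w 0.0692 F [-0.2 -0.6 -0.4] q6 [ 0.48  0.61  1.76 -0.05  0.71 -1.13]
 d cm [ 0.23 -0.01 -0.57] turn 0.0 = rows 0.0 | after turn d [ 0.27 -0.01 -0.55]
```

```bash
python3 -m inch '[[[0.2,0,-0.6,0,0],[0,0,0,0,0],[0,0,0,0,0],[0,0,0,0,0],[0,0,0,0,0],[0,0,0,0,0],[0,0,0,0,0],[0,0,0,0,0]]]' 40|tail -2; python3 -m inch '[[[0,0,0,0,0],[0,0,0,0,0]]]' 40|tail -1;  ./g.sh .4353 .3415 .1 1.6455; cat > pin.py <<'E'
from h import *
import sys,json
o,M=st(); p=np.array(o['position'])
if sys.argv[1]=='g': json.dump([(M.T@(np.array([.4353,p[1],.01])-p)).tolist(),(M.T@[0,0,1]).tolist()],open('pin.json','w'))
else:
    t,a=map(np.array,json.load(open('pin.json'))); tip=p+M@t; print('tip',tip.round(4),'axis',(M@a).round(3))
    w=np.array([float(x) for x in sys.argv[1:4]])-tip; print('tool d cm',(M.T@w*100).round(2))
E
python3 pin.py g
```

```text
ft_force: [0.4, -0.3, -0.6]
grip_width: 0.0251
grip_width: 0.0249
t 68.63 p [0.4369 0.3426 0.104 ] x [ 0.081  0.005 -0.997] y [-0.076  0.997 -0.001] w 0.0249 F [-0.3 -0.3 -0.2] q6 [ 0.48  0.6   1.77 -0.05  0.7  -1.13]
 d cm [ 0.39 -0.1  -0.2 ] turn 0.001 = rows 0.0 | after turn d [ 0.4  -0.1  -0.17]
t 68.63 p [0.4369 0.3426 0.104 ] x [ 0.081  0.005 -0.997] y [-0.076  0.997 -0.001] w 0.0249 F [-0.3 -0.3 -0.2] q6 [ 0.48  0.6   1.77 -0.05  0.7  -1.13]
```

```bash
python3 -m inch '[[[-2,0,0.16,0,0],[-3,0,0.25,0,0],[-3,0,0.25,0,0],[-3,0,0.25,0,0],[-3,0,0.25,0,0],[-3,0,0.25,0,0],[0,0,0,0,0],[0,0,0,0,0]]]' |tail -1;  python3 pin.py .651 -.1347 .18
```

```text
grip_width: 0.0246
t 69.3 p [0.4356 0.3418 0.2782] x [ 0.072  0.001 -0.997] y [-0.075  0.997 -0.005] w 0.0246 F [-1.2  0.1 -1.9] q6 [ 0.48  0.36  1.6  -0.04  1.12 -1.15]
tip [0.4332 0.3414 0.1842] axis [0.009 0.004 1.   ]
tool d cm [  1.95 -49.11  18.04]
```

```bash
python3 -m inch '[[[0,-2.9,1.05,0,0],[0,-2.9,1.05,0,0],[0,-2.9,1.05,0,0],[0,-2.9,1.05,0,0],[0,-2.9,1.05,0,0],[0,-2.9,1.05,0,0],[0,-2.9,1.05,0,0],[0,-2.9,1.05,0,0]]]' |tail -1; python3 -m inch '[[[0,-2.9,1.05,0,0],[0,-2.9,1.05,0,0],[0,-2.9,1.05,0,0],[0,-2.9,1.05,0,0],[0,-2.9,1.05,0,0],[0,-2.9,1.05,0,0],[0,0,0,0,0],[0,0,0,0,0]]]' |tail -1; python3 pin.py .651 -.1347 .115
```

```text
grip_width: 0.0252
grip_width: 0.0251
t 70.63 p [ 0.6051 -0.0697  0.257 ] x [ 0.021  0.005 -1.   ] y [-0.079  0.997  0.004] w 0.0251 F [-0.6 -0.6 -1.2] q6 [-0.3   0.47  1.46  0.01  1.19 -1.96]
tip [ 0.5979 -0.0698  0.1632] axis [0.06  0.    0.998]
tool d cm [ 4.9  -6.91  4.68]
```

```bash
python3 -m inch '[[[0,-2.4,1.6,0,0],[0,-2.4,1.6,0,0],[0,-2.2,1.6,0,0],[0,0,0,0,0],[3.2,0,0,0,0],[0,0,0,0,0],[0,0,0,0,0]]]' |tail -1; python3 pin.py .651 -.1347 .11
python3 -c "
from h import *
snap('wrist','w11.png',crop=(130,60,400,260),scale=2.8)
print((proj('wrist',[[.651,-.1347,.105],[.651,-.1347,.081]])-[130,60])*2.8)"
```

```text
grip_width: 0.0251
t 71.22 p [ 0.6534 -0.1308  0.2141] x [ 0.001  0.014 -1.   ] y [-0.082  0.997  0.014] w 0.0251 F [ 0.8 -0.2  0.1] q6 [-0.37  0.61  1.34  0.01  1.2  -2.03]
tip [ 0.6444 -0.1301  0.1205] axis [ 0.079 -0.008  0.997]
tool d cm [ 1.05 -0.53  0.62]
[[343.47823857 371.02585404]
 [344.19662448 348.63138281]]
```

View pics/w11.png

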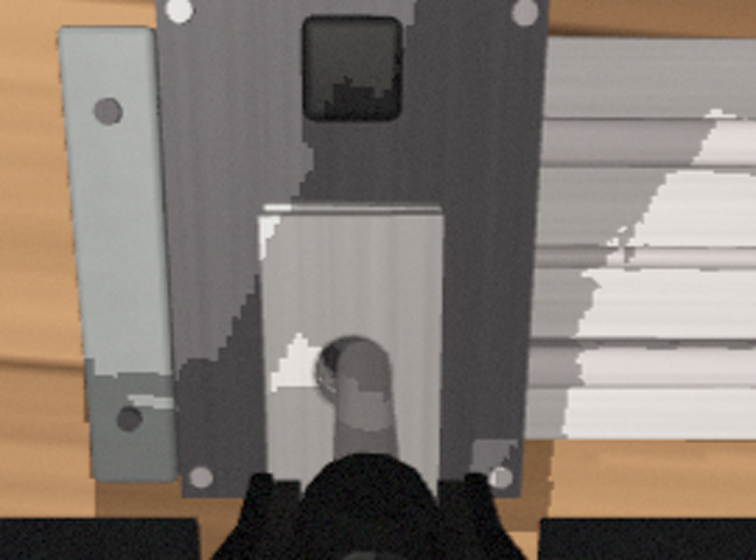

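Last view: the stack is square and flat. The plate hole's centre is at about (353,376) in the crop and the pin's tip at about (363,368), just above it. I'll take the offset relative to the same camera.

```bash
python3 -c "
from h import *
h=ray('wrist',130+353/2.8,60+376/2.8,.105); t=ray('wrist',130+363/2.8,60+368/2.8,.1205); print(h,t,h-t)
o,M=st(); print('tool d',(M.T@(h-t)*100).round(2))"
```

```text
[ 0.65225634 -0.13189342  0.105     ] [ 0.64510961 -0.12979556  0.1205    ] [ 0.00714673 -0.00209786 -0.0155    ]
t 71.27 p [ 0.652  -0.1301  0.213 ] x [-0.002  0.015 -1.   ] y [-0.082  0.996  0.016] w 0.0249 F [-0.9 -0.5 -2.6] q6 [-0.37  0.61  1.34  0.01  1.2  -2.03]
tool d [ 1.54 -0.29  0.7 ]
```

```bash
python3 -m inch '[[[0,-0.25,0.7,0,0],[0,0,0,0,0]]]' |tail -1; python3 pin.py .652 -.1325 .1
```

```text
grip_width: 0.0248
t 71.43 p [ 0.659  -0.1303  0.214 ] x [-0.003  0.016 -1.   ] y [-0.084  0.996  0.016] w 0.0248 F [ 0.1 -0.1 -0.6] q6 [-0.37  0.61  1.32  0.01  1.21 -2.03]
tip [ 0.6496 -0.1294  0.1205] axis [ 0.084 -0.01   0.996]
tool d cm [ 2.04 -0.36  0.22]
```

```bash
python3 -m inch '[[[0.8,-0.3,0.2,0,0],[1.0,-0.1,0,0,0],[0,0,0,0,0]]]' |tail -2; python3 pin.py .652 -.1325 .075
```

```text
ft_force: [-0.7, 0.3, -0.8]
grip_width: 0.0252
t 71.68 p [ 0.6632 -0.1335  0.1979] x [ 0.002  0.014 -1.   ] y [-0.086  0.996  0.014] w 0.0252 F [-0.7  0.3 -0.8] q6 [-0.37  0.64  1.33  0.01  1.18 -2.03]
tip [ 0.6543 -0.1327  0.1043] axis [ 0.078 -0.008  0.997]
tool d cm [ 2.93  0.   -0.23]
```

```bash
python3 -m inch '[[[0.6,0,-0.25,0,0],[0.9,0,0,0,0],[0.9,0,0,0,0],[0,0,0,0,0]]]' |tail -2; python3 pin.py .6515 -.1325 .055
```

```text
ft_force: [-0.3, 0.3, -1.7]
grip_width: 0.0248
t 72.02 p [ 0.6602 -0.1334  0.1716] x [ 0.002  0.014 -1.   ] y [-0.086  0.996  0.014] w 0.0248 F [-0.3  0.3 -1.7] q6 [-0.37  0.66  1.36  0.02  1.13 -2.03]
tip [ 0.6513 -0.1327  0.078 ] axis [ 0.078 -0.008  0.997]
tool d cm [ 2.3  -0.02  0.02]
```

The tip is past deck level without contact. Going on down.

```bash
python3 -m inch '[[[0.8,0,-0.1,0,0],[0.8,0,-0.05,0,0],[0.7,0,-0.05,0,0],[0.3,0,0,0,0],[0,0,0,0,0]]]' |tail -2; python3 pin.py .6515 -.1325 .052
```

```text
ft_force: [-0.7, -0.2, 1.8]
grip_width: 0.0254
t 72.43 p [ 0.6595 -0.1335  0.1448] x [ 0.006  0.014 -1.   ] y [-0.085  0.996  0.013] w 0.0254 F [-0.7 -0.2  1.8] q6 [-0.37  0.69  1.38  0.02  1.07 -2.04]
tip [ 0.6509 -0.1328  0.0511] axis [ 0.075 -0.008  0.997]
tool d cm [-0.08  0.02  0.06]
```

```bash
python3 -m inch '[[[0.2,0,0,0,0],[0.2,0,0,0,0]]]' |tail -2; python3 pin.py .6515 -.1325 .051; python3 -m inch '[[[0,0,0,0,0.6],[0,0,0,0,0.6],[0,0,0,0,0.6],[0,0,0,0,0.6],[0,0,0,0,0.6]]]' |tail -2; python3 -m inch '[[[-2,0,0,0,0.6],[-4,0,0,0,0.6],[-4,0,0,0,0.6],[-4,0,0,0,0.6],[0,0,0,0,0.6]]]' |tail -1;  ./g.sh .564 -.1405 .22 1.6455
python3 -c "
from h import *
im=snap('wrist','w12.png'); np.save('w12.npy',im)
print(proj('wrist',[[.652,-.1325,.166],[.652,-.1325,.131]]))"
```

```text
ft_force: [-1.9, 1.5, 10.6]
grip_width: 0.0253
t 72.6 p [ 0.6608 -0.1334  0.1444] x [ 0.009  0.013 -1.   ] y [-0.085  0.996  0.012] w 0.0253 F [-1.9  1.5 10.6] q6 [-0.37  0.69  1.38  0.02  1.07 -2.04]
tip [ 0.6525 -0.1327  0.0508] axis [ 0.072 -0.007  0.997]
tool d cm [-0.02  0.03 -0.1 ]
ft_force: [0.3, 0.3, 0.2]
grip_width: 0.0485
grip_width: 0.0519
t 73.43 p [ 0.6581 -0.135   0.2838] x [-0.001  0.017 -1.   ] y [-0.085  0.996  0.017] w 0.0519 F [ 1.3 -0.2  0.3] q6 [-0.38  0.55  1.24  0.02  1.36 -2.03]
 d cm [ 6.38  0.14 -9.42] turn 0.01 = rows 0.1 | after turn d [ 6.38  0.15 -9.42]
[[260.46729078 187.37227601]
 [259.82582176 176.99278383]]
```

The pin bottomed out (10.6 N, no further travel). I'll check numerically that the head stands over the hole, then go to the handle.

```bash
python3 - <<'E'
from h import *
im=cv2.imread('pics/w12.png',0); m=(im<32).astype(np.uint8)*255; m[238:]=0; m[:110]=0
for k in cv2.findContours(m,cv2.RETR_EXTERNAL,cv2.CHAIN_APPROX_NONE)[0]:
    if cv2.contourArea(k)>120: print(cv2.contourArea(k),cv2.minEnclosingCircle(k),cv2.boundingRect(k))
print(proj('wrist',[[.639,-.1325,.166],[.665,-.1325,.166]]),proj('wrist',[[.652,-.1325,.131]]))
E
python3 -m inch '[[[0,0,-2.4,0.01,0.6],[0,0,-2.4,0,0.6],[0,0,-2.4,0,0.6],[0,0,-2.2,0,0.6],[0,0,0,0,0.6],[0,0,0,0,0.6]]]'|tail -1; ./g.sh .566 -.1405 .108 1.6455
```

```text
532.5 ((259.7427062988281, 190.5970916748047), 19.078264236450195) (246, 172, 29, 36)
[[261.8497382  171.74411878]
 [259.12101413 202.59153338]] [[259.82582176 176.99278383]]
grip_width: 0.052
t 73.98 p [ 0.5572 -0.1404  0.2746] x [-0.012  0.022 -1.   ] y [-0.075  0.997  0.023] w 0.052 F [0.1 0.1 0.6] q6 [-0.45  0.42  1.5   0.02  1.24 -2.1 ]
 d cm [16.64 -0.46  1.04] turn -0.0 = rows 0.0 | after turn d [16.66 -0.08  0.88]
```

```bash
python3 -m inch '[[[2.5,-0.1,0.15,0,0.6],[2.5,-0.1,0.15,0,0.6],[2.5,-0.1,0.15,0,0.6],[2.5,-0.1,0.15,0,0.6],[2.3,0,0.15,0,0.6],[0,0,0,0,0.6]]]'|tail -1; ./g.sh .565 -.1405 .108 1.6455
```

```text
grip_width: 0.052
t 74.48 p [ 0.5703 -0.1423  0.1456] x [-0.004  0.02  -1.   ] y [-0.075  0.997  0.02 ] w 0.052 F [-1.3  0.8 -0.1] q6 [-0.44  0.59  1.6   0.02  0.96 -2.1 ]
 d cm [ 3.76  0.14 -0.51] turn 0.0 = rows 0.0 | after turn d [ 3.76  0.22 -0.52]
```

```bash
python3 -m inch '[[[1.5,0.1,-0.4,0,0.6],[1.5,0,-0.2,0,0.6],[0.6,0,0,0,0.6],[0,0,0,0,0],[0,0,0,0,0],[0,0,0,0,0],[0,0,0,0,0],[0,0,0,0,0]]]' 30|tail -2; python3 -m inch '[[[0,0,0,0,0],[0,0,0,0,0]]]' |tail -1; ./g.sh .565 -.1405 .108 1.6455
```

```text
ft_force: [1.2, 11.9, -8.4]
grip_width: 0.0266
grip_width: 0.0239
t 75.32 p [ 0.5706 -0.1404  0.1105] x [ 0.002  0.019 -1.   ] y [-0.076  0.997  0.019] w 0.0239 F [ 0.2 -1.1 -5.3] q6 [-0.44  0.64  1.63  0.02  0.88 -2.1 ]
 d cm [ 0.25  0.03 -0.56] turn 0.001 = rows 0.0 | after turn d [ 0.25  0.04 -0.56]
```

Post gripped. Slow pass to the motor end with the pack on.

```bash
python3 -m inch '[[[0,0.4,0,0,0],[0,0.75,0,0,0],[0,0.75,0,0,0],[0,0.75,0,0,0],[0,0.75,0,0,0],[0,0.75,0,0,0],[0,0.75,0,0,0],[0,0.75,0,0,0]]]' |grep force; ./l.sh a
python3 -m inch '[[[0,0.75,0,0,0],[0,0.75,0,0,0],[0,0.75,0,0,0],[0,0.75,0,0,0],[0,0.75,0,0,0],[0,0.75,0,0,0],[0,0.75,0,0,0],[0,0.75,0,0,0]]]' |grep force; ./l.sh b
python3 -m inch '[[[0,0.75,0,0,0],[0,0.75,0,0,0],[0,0.75,0,0,0],[0,0.75,0,0,0],[0,0.75,0,0,0],[0,0.75,0,0,0],[0,0.75,0,0,0]]]' |grep force; ./g.sh .551 .118 .108 1.6455
```

```text
ft_force: [0.8, -4.0, -7.7]
a [ 0.566 -0.084  0.111] lean [0.0039 0.0129] [-0.349  0.626  1.672  0.018  0.844 -2.007]
ft_force: [2.0, -2.6, -9.9]
b [ 0.561 -0.016  0.111] lean [0.0037 0.0133] [-0.236  0.615  1.702  0.019  0.825 -1.895]
ft_force: [3.4, -2.3, -10.2]
t 77.23 p [0.557  0.0415 0.1105] x [ 0.004  0.013 -1.   ] y [-0.075  0.997  0.013] w 0.0236 F [  3.4  -2.3 -10.2] q6 [-0.13  0.61  1.71  0.02  0.82 -1.79]
 d cm [ 0.35  7.67 -0.02] turn 0.001 = rows 0.0 | after turn d [ 0.25  7.67 -0.03]
```

```bash
python3 -m inch '[[[0,0.75,0,0,0],[0,0.75,0,0,0],[0,0.75,0,0,0],[0,0.75,0,0,0],[0,0.75,0,0,0],[0,0.75,0,0,0],[0,0.7,0,0,0],[0,0.6,0,0,0]]]' |grep force; ./l.sh a
python3 -m inch '[[[0,0.5,0,0,0],[0,0.4,0,0,0],[0,0.3,0,0,0],[0,0.3,0,0,0],[0,0.3,0,0,0],[0,0.3,0,0,0]]]' |grep force; ./l.sh b
python3 -m inch '[[[0,0.3,0,0,0],[0,0.3,0,0,0],[0,0.3,0,0,0]]]' |grep force; ./l.sh c
```

```text
ft_force: [3.5, -2.5, -12.5]
a [0.552 0.106 0.111] lean [0.0038 0.0132] [-0.016  0.615  1.702  0.018  0.821 -1.675]
ft_force: [3.8, -13.9, -10.6]
b [0.551 0.119 0.11 ] lean [ 0.003  -0.0069] [ 0.018  0.618  1.695 -0.009  0.826 -1.63 ]
ft_force: [3.5, -13.1, -12.4]
c [0.551 0.119 0.11 ] lean [ 0.0016 -0.0202] [ 0.025  0.619  1.692 -0.027  0.83  -1.611]
```

Motor stop reached (y 0.119, 13 N). Running back.

```bash
python3 -m inch '[[[0,-0.4,0,0,0],[0,-0.75,0,0,0],[0,-0.75,0,0,0],[0,-0.75,0,0,0],[0,-0.75,0,0,0],[0,-0.75,0,0,0],[0,-0.75,0,0,0],[0,-0.75,0,0,0]]]' |grep force; ./l.sh a
python3 -m inch '[[[0,-0.75,0,0,0],[0,-0.75,0,0,0],[0,-0.75,0,0,0],[0,-0.75,0,0,0],[0,-0.75,0,0,0],[0,-0.75,0,0,0],[0,-0.75,0,0,0],[0,-0.75,0,0,0]]]' |grep force; ./l.sh b
python3 -m inch '[[[0,-0.75,0,0,0],[0,-0.75,0,0,0],[0,-0.75,0,0,0],[0,-0.75,0,0,0],[0,-0.75,0,0,0],[0,-0.75,0,0,0],[0,-0.75,0,0,0]]]' |grep force; ./g.sh .5706 -.141 .108 1.6455
```

```text
ft_force: [4.3, 4.3, -12.6]
a [0.555 0.065 0.11 ] lean [ 0.001  -0.0086] [-0.079  0.613  1.706 -0.012  0.82  -1.723]
ft_force: [4.2, 3.7, -14.0]
b [ 0.56  -0.001  0.11 ] lean [ 0.0011 -0.0077] [-0.198  0.614  1.704 -0.01   0.821 -1.842]
ft_force: [4.6, 4.2, -13.0]
t 80.57 p [ 0.5643 -0.0587  0.1103] x [ 0.002 -0.007 -1.   ] y [-0.08   0.997 -0.007] w 0.0237 F [  4.6   4.2 -13. ] q6 [-0.3   0.62  1.69 -0.01  0.83 -1.94]
 d cm [ 0.28 -8.25 -0.03] turn 0.006 = rows 0.0 | after turn d [ 0.23 -8.25  0.01]
```

```bash
python3 -m inch '[[[0,-0.75,0,0,0],[0,-0.75,0,0,0],[0,-0.75,0,0,0],[0,-0.75,0,0,0],[0,-0.75,0,0,0],[0,-0.75,0,0,0],[0,-0.75,0,0,0],[0,-0.75,0,0,0]]]' |grep force; ./l.sh a
python3 -m inch '[[[0,-0.6,0,0,0],[0,-0.5,0,0,0],[0,-0.4,0,0,0],[0,-0.3,0,0,0],[0,-0.3,0,0,0],[0,-0.3,0,0,0],[0,-0.3,0,0,0],[0,-0.3,0,0,0]]]' |grep force; ./g.sh .5706 -.141 .108 1.6455; python3 -m inch '[[[0,-0.3,0,0,0],[0,-0.3,0,0,0]]]' |grep force; ./l.sh c
```

```text
ft_force: [4.4, 3.6, -11.7]
a [ 0.569 -0.123  0.11 ] lean [ 0.0037 -0.004 ] [-0.404  0.635  1.649 -0.003  0.852 -2.052]
ft_force: [5.9, 12.2, -10.0]
t 81.9 p [ 0.5703 -0.1406  0.1101] x [ 0.003  0.026 -1.   ] y [-0.072  0.997  0.025] w 0.0242 F [  5.9  12.2 -10. ] q6 [-0.44  0.64  1.63  0.03  0.88 -2.11]
 d cm [ 0.21 -0.04  0.03] turn -0.003 = rows 0.0 | after turn d [ 0.21 -0.04  0.03]
ft_force: [6.5, 12.6, -8.9]
c [ 0.57  -0.141  0.11 ] lean [0.0027 0.0354] [-0.449  0.644  1.628  0.043  0.882 -2.119]
```

```bash
python3 -m inch '[[[0,0,0,0,0],[0,0,0,0,0.6],[0,0,0,0,0.6],[0,0,0,0,0.6],[0,0,0,0,0.6],[0,0,0,0,0.6]]]' |tail -2; python3 -m inch '[[[-4,0,0,0,0.6],[-4,0,0,0,0.6],[-4,0,0,0,0.6],[-4,0,0,0,0.6],[0,0,2.5,0,0.6],[0,0,2.5,0,0.6],[0,0,2.5,0,0.6],[0,0,0,0,0.6]]]' |tail -2; ./l.sh up
python3 - <<'E'
from h import *
c=cam('wrist'); im=snap('wrist','w13.png'); g=cv2.cvtColor(im,cv2.COLOR_RGB2GRAY)
m=(g<36).astype(np.uint8)*255; m[238:]=0
for k in cv2.findContours(m,cv2.RETR_EXTERNAL,cv2.CHAIN_APPROX_NONE)[0]:
    if cv2.contourArea(k)>200: print('dark',cv2.contourArea(k),cv2.boundingRect(k))
print('pred head top, post top',proj('wrist',[[.652,-.1325,.166],[.5706,-.141,.131]],c))
h=cv2.cvtColor(im,cv2.COLOR_RGB2HSV); m=((h[:,:,1]<40)&(h[:,:,2]>110)).astype(np.uint8)*255; m[238:]=0
for k in cv2.findContours(m,cv2.RETR_EXTERNAL,cv2.CHAIN_APPROX_NONE)[0]:
    if cv2.contourArea(k)>600: print('bright',cv2.contourArea(k),cv2.minAreaRect(k),cv2.boundingRect(k))
s=np.array([.9972,.0747,0]);y=np.array([-.0747,.9972,0]);H=np.array([.652,-.1325,.105])
print('pred plate corners',proj('wrist',[H+a*.045*s+b*.025*y for a,b in((-1,-1),(-1,1),(1,1),(1,-1))],c).round(0).tolist())
E
```

```text
ft_force: [-0.7, -0.0, -0.7]
grip_width: 0.0479
ft_force: [-0.4, -0.2, -0.6]
grip_width: 0.052
up [ 0.642 -0.147  0.287] lean [-0.0007  0.0273] [-0.406  0.528  1.273  0.025  1.352 -2.053]
dark 825.5 (257, 188, 29, 41)
dark 408.0 (256, 87, 28, 28)
pred head top, post top [[273.2827574  201.52457312]
 [268.77016342  99.80590742]]
bright 2441.0 ((94.91980743408203, 202.15567016601562), (49.53557586669922, 62.259422302246094), 60.945396423339844) (63, 175, 63, 55)
bright 2953.0 ((267.73309326171875, 180.982666015625), (51.597900390625, 88.621826171875), 0.784824550151825) (242, 137, 53, 89)
bright 3000.0 ((33.5, 126.5), (55.0, 67.0), 90.0) (0, 99, 68, 56)
bright 2665.0 ((199.06675720214844, 148.40159606933594), (124.00234985351562, 27.112136840820312), 87.27368927001953) (183, 87, 31, 124)
bright 22165.0 ((414.0, 145.0), (118.0, 194.0), 90.0) (317, 86, 195, 119)
bright 2389.0 ((243.0, 121.5), (91.0, 60.0), 90.0) (213, 76, 61, 92)
pred plate corners [[244.0, 138.0], [295.0, 138.0], [293.0, 224.0], [246.0, 224.0]]
```

The last check agrees. The plates fill the box 242–295 × 137–226, against a predicted 244–295 × 138–224. The pin head and post are also where they should be, and the gripper is clear. Handing in.

```bash
python3 -m inch '[[[0,0,0,0,0.6],[0,0,0,0,0.6],[0,0,0,0,0.6]]]' | tail -2; python3 -c "
from rig import robot
print(robot.get_obs()['time'], robot.hand_in())"
```

```text
ft_force: [0.2, -0.6, 0.2]
grip_width: 0.0523
the job is handed in; nothing more can be done
83.5333 None
```

The job is handed in at 83.5 s, and as far as I could check every step was done; the hand-in gave no verdict.

- **Offcuts:** all three are in the scrap tray, seen in the wrist view right after the last drop and again in the top view once the bare pass was done. I did not look at the tray after that.
- **Bare pass:** I ran the carriage slowly to the motor stop and back to the plain stop. It came up against each end at about 15 N, and the travel measured 0.260 m. It took about 2 s out, since the carriage started mid-travel, and 3 s back.
- **Pack:** two plates were present. One had been knocked about 4 cm aside and I found it again before picking it up. Both lie square over the deck hole, and the pin bottomed out at 10.6 N.
- **Loaded pass:** I ran it slowly to the motor stop and back to the plain stop, about 3 s each way. It came up against each end at about 13 N. I felt no sticky spots on any pass, with the drag steady at roughly 2.5–4 N.
- **Final check:** by measurement in the last wrist picture, the plates, pin head and handle were each within about 4 pixels (about 4 mm) of where they should be, and the gripper was clear. I had used up my viewings, so this check was numeric only.

Two things went less smoothly:
- One finger pressed the motor end block at 26 N while going for the slotted bar.
- The tool's tilt kept drifting, to about 11° at worst, and had to be worked back twice.

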